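Add a slotted weight to a pearl drill's feed hanger

ROBOT

A 6-joint arm with a two-finger parallel gripper is mounted at the origin on the work surface. World frame = base frame: x ahead of the robot, y to its left, z up, the work surface at z = 0. Lengths are in m, angles in degrees, forces in N, time in s.
With the tool pointing down it reaches from about 0.4 to 0.825 m from the base axis. Payload 7 kg.
Tool frame: the origin (TCP) lies at the very end of the fingers, on their centre line; the grasp point (between the pads) lies 19 mm behind it; z points along the fingers, y is the line along which they close (so a half turn about z gives the same grasp; the last joint's range is limited). The gripper opens to 88 mm and grips with 3 to 60 N. Pads are 19 mm wide; open, the fingers measure 130 mm over their backs; the gripper's body (78 mm by 193 mm) begins 47 mm behind the grasp point.
Start: joints at [81.538, 20.546, 0.682, 0, -70.136, -16.507], TCP at [0.285, 0.612, 0.196] pointing down, gripper open.
Joint ranges: [-176.03, 176.03], [-82.01, 121.73], [-58.28, 71.71], [-173.87, 95.51], [-174.79, -0.11], [-173.66, 173.66]. Speed limits (degrees/s): [136.94, 136.94, 172.46, 180, 180, 180].

INTERFACE

Orientations are given as [roll, pitch, yaw] about the fixed x, y, z axes, in that order (R = Rz(yaw) Ry(pitch) Rx(roll)).
In Python, from plant import ctrl gives the robot as it stands.
- The arm moves only by the tool carry_out, never from a script. Its argument "deltas" is a list that holds one entry, the list of rows, each a list of 5 numbers: the shift along the tool's x, y, z scaled (see below), then the turn about the tool's z scaled (see below), then the opening, from -1 (shut) to 1 (fully open). A call has 1 to 5 rows; each row is the pose to reach, as a shift and turn from the pose commanded when the call began, along the tool's axes at that moment, turning the shorter way round; what a row does not reach only later rows make up. The controller multiplies each number of a shift by 20 cm and each number of a turn by 2 pi rad. A row lasts 1/10 s, in which the tool goes at most 50 mm and 8.59 degrees, less where a joint would pass 70% of its speed; a pose out of reach is approached as far as the arm can. A call with a number of a shift or a turn outside -1 to 1 is refused whole. A call with a gripper value outside its range is refused whole. The fingers move at their own pace and stop on an object; the grip force is fixed at half the most. Time passes only in rows, so rows that repeat a pose let the fingers close. It gives the time, the measured TCP pose, the force, the opening and the grip force at its end, in the units of the state.
- ctrl.get_obs(): the state, without advancing time (a new reading comes with each control period).
- ctrl.snapshot(name): name is "scene" or "top"; returns a dict with "color" (384x512x3 uint8, red, green, blue), "camera_matrix" (3x3 intrinsics, pixels), "R" (3x3) and "t" (3): a world point X has camera coordinates R X + t. Camera axes: x right, y down, z forward; pixel columns grow to the right and rows downward; lengths in m; the calibration is good to about 2 mm. A picture is of the moment at which its call begins. There is no depth.
- ctrl.close_job(): hands the job in; it is judged then, once.
Trained networks look in a picture, given as the dict that the camera call returned (one of the last four; its "shot" number tells which), for a name from the list of things; names that differ only in an ending like _2 or _b are one class to them, and where a whole thing is asked for, a point or a joint stands for the part that bears it (a point fixed in the world has none). Each returns a list of dicts, best first, with "p" (0 to 1); they miss things now and then, are a little off and sometimes report something else, mostly with a low value. They report only what shows in the picture. A call takes as long as a camera call. They do not tell look-alikes from the thing itself.
- ctrl.search_frame(picture, name): "centre" ([column, row] in pixels, amid what is visible of it).
- ctrl.silhouettes(picture, name): "mask" (384x512 bool, what is visible of it) and "centre" ([column, row] in pixels, amid what is visible of it).
- ctrl.spot_point(picture, name): "centre" ([column, row] in pixels: a listed point, or the origin of a listed thing).
The state is a dict: "clock": time; "joint_pos": joint angles; "qvel": joint speeds; "tau": joint torques, N m; "tool_pos": TCP position; "orientation": TCP orientation; "force": force on the tool from outside, world axes, zero at the start; "moment": the same for the moment, N m; "opening": finger opening in m; "gripper_force": force on a finger pad.
Only numpy, scipy, OpenCV 4.12 (cv2) and the standard library are available. Lean on these libraries where they do the work, as an engineer would, in place of code of your own. Each camera call takes 0.05 s, during which the arm holds its last target. There are 200 camera calls.

TASK

The pearl drill needs more feed force: take the larger of the two slotted steel weights lying on the black mat and slide it sideways onto the hanger stem under the feed lever, fully home on the stem and set down gently, lying flat on the weight already there, with its slot facing the opposite way to that weight's slot. Let go and leave both weights on the hanger, hanging plumb and still; do not push the hanger far aside, and leave the small weight, the steel block and the tweezers where they are.

Things in the scene. Friction and masses are not known exactly. Their poses are not given: they have to be found in the camera images.
- feed_weight_center (a point): The weight to be loaded: plain steel disc, 50 mm diameter, 18 mm thick, 0.19 to 0.3 kg, with one radial slot 10 mm wide that runs from the rim to 3.5 mm past the disc's centre and flares to 16 mm at the rim. Lies flat on the mat at the start. This point is its centre, half-way up; x points from the centre out through the slot's open mouth, z up.
- feed_weight_mouth (a point): Middle of the open mouth of that weight's slot, on its rim: 25 mm from its centre along its x, half-way up; same axes.
- fitted_weight_center (a point): The weight already on the hanger: same shape and size as the one to be loaded (50 mm diameter, 18 mm thick, 10 mm slot), loose, lying flat on the hanger's foot with the stem at its centre. This point is its centre, half-way up; x points out through its slot's open mouth, z up.
- hanger_seat (a point): Hanger: upright steel stem, 6 mm diameter, with a round foot (42 mm diameter, 5 mm thick) below and a hook above. This point is on the stem's axis on the foot's upper face, 62 mm over the bench; z points up the stem. The stem is bare for 116 mm above the foot. It hangs by its hook, swings freely in every direction about the hook pin and returns to plumb; it does not spin. Axes as the machine's.
- hook_pin (a point): Pin on which the hook hangs, 129 mm above the hanger's foot: 10 mm thick, 22 mm flange 16 mm past the stem on the +y side. It sits in a rider block (30 mm wide, 32 mm tall, thumbscrew to 34 mm above the pin) on the fixed, level feed lever, a bar 14 mm wide and 24 mm deep at this height; rider and lever run from 8 mm beside the stem along -y to the machine. Axes as the machine's.
- machine: Fixed: green pearl drilling machine with two motors, up to 0.23 m tall. Origin on the bench straight under the hanger's stem, z up. It stands from 125 to 500 mm along its -y, and from 50 mm behind (-x) to 95 mm beyond (+x) the stem. The lever bars the way straight above the hanger; the -x and +y sides of the hanger are free.
- small_weight_center (a point): Bystander: smaller slotted steel weight, 36 mm diameter, 12 mm thick, on the same mat (3 mm thick black rubber, 150 x 200 mm). This point is its centre, half-way up.
- bench_block: Bystander: stepped steel bench block, 70 x 55 mm, 60 mm tall. Origin at the centre of its underside.
- tweezers: Bystander: steel tweezers lying flat, about 125 mm long, 15 mm wide, 6 mm high. Origin under their middle, x towards the tips.
- sieve: Fixed: round steel pan of pearls, 170 mm diameter, 42 mm tall. Origin at the centre of its underside.
There are look-alikes about, which are no part of the job. Leave any green or orange look-alike of the part that bears feed_weight_center alone.

How it is judged:
By the outcome, as a careful person would: the job done as asked, in the order asked, and still so for the second after the job is handed in, with the robot touching nothing.
It also fails if it takes over 43 s, if anything falls off the work surface, if the arm or the gripper's body presses on something with over 40 N, if the wrist force passes 120 N, or if a joint passes its speed limit or range.

## Working session

There is one attempt and no reset: what is moved stays moved. The work goes in short steps, Python scripts to look and compute and a tool call to move; the robot and the scene stay as the last step left them, time stands still between calls to the robot, and variables do not carry over. Pictures are saved under pics/ and viewed, at most 10 in all, crops included, and the job is handed in when it is done.

Besides the shell and the picture viewer there is one more tool, called after "Request:" as name(argument=value, ...) on one line, values as JSON. carry_out: Moves the arm, as the interface text tells. Its arguments: {"type":"object","properties":{"deltas":{"type":"array"}},"required":["deltas"]}

```bash
mkdir -p pics; cat > h.py <<'E'
import numpy as np, cv2
from plant import ctrl
def save(p,n,crop=None,s=1):
    im=p["color"][:,:,::-1]
    if crop: c0,r0,c1,r1=crop; im=im[r0:r1,c0:c1]
    cv2.imwrite("pics/"+n,cv2.resize(im,None,fx=s,fy=s,interpolation=cv2.INTER_CUBIC))
def ray(p,uv):
    R=np.array(p["R"]);t=np.array(p["t"]);K=np.array(p["camera_matrix"])
    return -R.T@t, R.T@np.linalg.inv(K)@np.array([uv[0],uv[1],1.])
def onz(p,uv,z):
    o,d=ray(p,uv); return o+d*(z-o[2])/d[2]
def tri(ps,uvs):
    A=np.zeros((3,3));b=np.zeros(3)
    for p,uv in zip(ps,uvs):
        o,d=ray(p,uv);d/=np.linalg.norm(d);M=np.eye(3)-np.outer(d,d);A+=M;b+=M@o
    return np.linalg.solve(A,b)
def proj(p,X):
    c=np.array(p["R"])@X+np.array(p["t"]);u=np.array(p["camera_matrix"])@c;return u[:2]/u[2]
E
python3 - <<'E'
from h import *
np.set_printoptions(precision=4,suppress=True)
a=ctrl.snapshot("scene");b=ctrl.snapshot("top")
o=ctrl.get_obs();print(o)
for p,n in((a,"s"),(b,"t")):
    cv2.imwrite(f"pics/{n}0.png",p["color"][:,:,::-1]); print(n,"cam",ray(p,[256,192])[0])
    for k in["feed_weight_center","feed_weight_mouth","fitted_weight_center","hanger_seat","hook_pin","machine","small_weight_center","bench_block","tweezers","sieve"]:
        print(n,k,[(np.round(d["centre"],1).tolist(),round(d["p"],2)) for d in ctrl.spot_point(p,k)][:4])
E
cd pics; python3 -c "
import cv2,numpy as np
cv2.imwrite('st.png',cv2.resize(np.vstack([cv2.imread('s0.png'),cv2.imread('t0.png')]),(400,600)))"
```

```text
{'clock': 0.1, 'joint_pos': array([ 81.5388,  20.5874,   0.6399,  -0.018 , -70.1375, -16.5073]), 'qvel': array([-0.0475, -0.0352,  0.2434,  0.1527, -0.0034,  0.0703]), 'tau': array([  0.    , -58.4164,  29.3752,   7.0154,   0.0102,  -0.0001]), 'tool_pos': array([0.2847, 0.6115, 0.1947]), 'orientation': array([179.9137,  -0.0079, -24.9746]), 'force': array([0.2375, 0.0184, 0.1531]), 'moment': array([-0.0221, -0.0062, -0.0069]), 'gripper_force': 0.0, 'opening': 0.08740487162504224}
s cam [0.9832 0.0646 0.797 ]
s feed_weight_center [([298.6, 177.0], 0.78), ([340.6, 159.8], 0.68), ([285.1, 130.4], 0.53)]
s feed_weight_mouth [([302.9, 189.1], 0.86), ([350.5, 162.5], 0.84), ([297.1, 133.3], 0.54)]
s fitted_weight_center [([152.5, 215.4], 0.9)]
s hanger_seat [([161.3, 215.9], 0.46)]
s hook_pin [([142.1, 178.8], 0.85)]
s machine []
s small_weight_center [([253.8, 191.3], 0.44), ([160.9, 220.8], 0.39)]
s bench_block [([347.7, 244.9], 0.75)]
s tweezers [([179.4, 338.6], 0.92), ([352.4, 246.9], 0.51)]
s sieve [([274.2, 315.2], 0.66)]
t cam [0.4099 0.1735 1.0028]
t feed_weight_center [([202.7, 227.4], 0.83), ([196.0, 286.1], 0.8), ([161.8, 238.9], 0.57)]
t feed_weight_mouth [([189.6, 278.9], 0.8), ([154.6, 234.5], 0.74), ([203.9, 217.0], 0.62), ([189.5, 159.8], 0.2)]
t fitted_weight_center [([331.9, 208.2], 0.76)]
t hanger_seat [([329.3, 211.4], 0.46)]
t hook_pin [([336.5, 201.9], 0.59)]
t machine [([324.7, 213.0], 0.9)]
t small_weight_center [([240.9, 227.3], 0.41)]
t bench_block [([187.4, 162.3], 0.56)]
t tweezers [([338.3, 202.0], 0.71), ([324.3, 132.4], 0.67), ([263.2, 128.0], 0.61)]
t sieve [([265.1, 129.3], 0.7)]
```

View pics/s0.png

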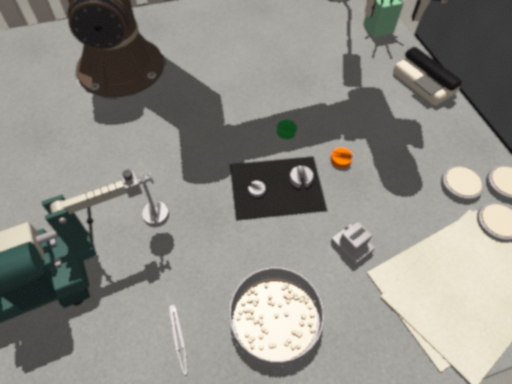

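View pics/t0.png

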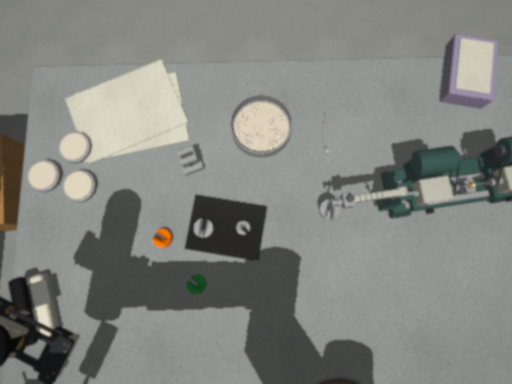

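Candidates (scene / top pixels): large steel disc (300,177)/(203,228); small steel disc (256,188)/(242,228); orange (341,158)/(162,238); green (287,129)/(197,285). Only the large steel disc on the mat fits. Next I'll measure it and check it in one close crop.

```bash
python3 - <<'E'
from h import *
np.set_printoptions(precision=4,suppress=True)
a=ctrl.snapshot("scene");b=ctrl.snapshot("top")
def near(p,k,uv,tol=15):
    l=[d for d in ctrl.spot_point(p,k) if np.hypot(*(np.array(d["centre"])-uv))<tol]
    return np.array(l[0]["centre"]) if l else None
G=dict(feed_weight_center=((299,177),(203,228)),feed_weight_mouth=((303,189),(204,217)),fitted_weight_center=((153,215),(332,208)),hanger_seat=((158,216),(330,210)),hook_pin=((142,179),(336,202)),machine=((160,245),(325,212)),small_weight_center=((256,190),(242,228)),bench_block=((350,245),(188,162)),tweezers=((179,338),(325,132)),sieve=((274,315),(263,128)))
Z=dict(feed_weight_center=.012,feed_weight_mouth=.012,fitted_weight_center=.071,hanger_seat=.062,hook_pin=.191,machine=0,small_weight_center=.009,bench_block=0,tweezers=0,sieve=0)
for k,(u,v) in G.items():
    A=near(a,k,u);B=near(b,k,v)
    print(k,"s",None if A is None else onz(a,A,Z[k]),"t",None if B is None else onz(b,B,Z[k]),"tri",tri([a,b],[A,B]) if A is not None and B is not None else None)
ims=[cv2.resize(p["color"][r:r+60,c:c+60,::-1],(390,390),interpolation=cv2.INTER_CUBIC) for p,c,r in((a,270,148),(b,175,198))]
ims2=[cv2.resize(p["color"][r:r+h,c:c+w,::-1],(390,200),interpolation=cv2.INTER_CUBIC) for p,c,r,w,h in((a,100,165,117,60),(b,290,180,117,60))]
cv2.imwrite("pics/c1.png",np.vstack([np.hstack(ims),np.hstack(ims2)]))
E
```

```text
feed_weight_center s [0.5115 0.3304 0.012 ] t [0.4907 0.3357 0.012 ] tri [ 0.4932  0.3407 -0.0184]
feed_weight_mouth s [0.53   0.3236 0.012 ] t [0.5254 0.3342 0.012 ] tri [0.5253 0.3312 0.0029]
fitted_weight_center s [0.5333 0.009  0.071 ] t [0.5362 0.0092 0.071 ] tri [0.5356 0.0096 0.0747]
hanger_seat s [0.5398 0.0206 0.062 ] t [0.5274 0.0061 0.062 ] tri [0.5301 0.0119 0.0493]
hook_pin s None t [0.5312 0.0169 0.191 ] tri None
machine s None t [0.5282 0.0134 0.    ] tri None
small_weight_center s [0.5058 0.2252 0.009 ] t [0.4964 0.2418 0.009 ] tri [ 0.4965  0.2358 -0.0081]
bench_block s [0.6909 0.3718 0.    ] t [0.6859 0.3757 0.    ] tri [ 0.6879  0.3763 -0.0087]
tweezers s None t [0.761  0.0057 0.    ] tri None
sieve s [0.77   0.1786 0.    ] t [0.776 0.172 0.   ] tri [0.7725 0.1745 0.0114]
```

View pics/c1.png

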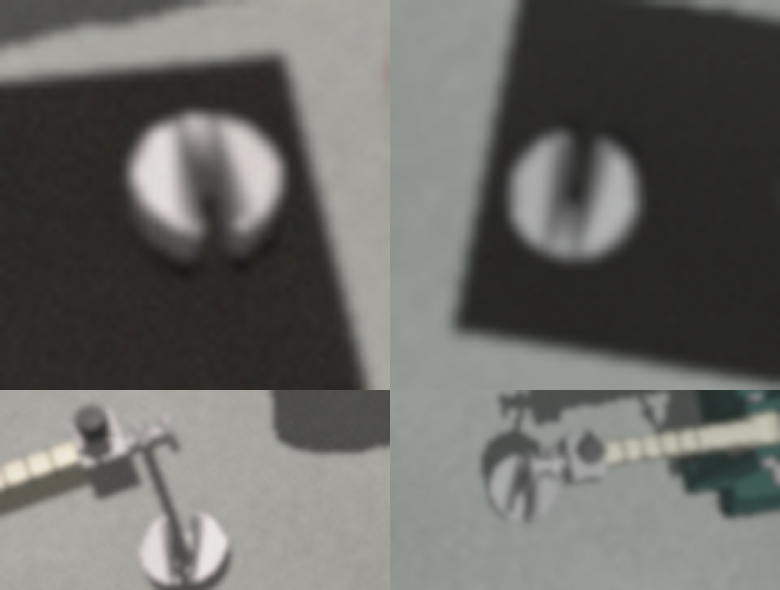

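```bash
python3 - <<'E'
from h import *
np.set_printoptions(precision=4,suppress=True)
a=ctrl.snapshot("scene");b=ctrl.snapshot("top")
print(dir(ctrl)); print("TCP px",proj(a,np.array([.285,.612,.196])),proj(b,np.array([.285,.612,.196])),proj(b,np.array([.285,.612,.262])))
c=lambda p,x,y,w,h,W,H:cv2.resize(p["color"][y:y+h,x:x+w,::-1],(W,H),interpolation=cv2.INTER_CUBIC)
cv2.imwrite("pics/c2.png",np.vstack([np.hstack([c(a,352,0,120,90,400,300),c(b,0,260,120,90,400,300)]),np.hstack([c(a,115,165,60,45*4//3*3//4+20,400,300),c(b,305,180,60,45,400,300)])]))
E
```

```text
['PlanningError', '__class__', '__delattr__', '__dict__', '__dir__', '__doc__', '__eq__', '__format__', '__ge__', '__getattribute__', '__getstate__', '__gt__', '__hash__', '__init__', '__init_subclass__', '__le__', '__lt__', '__module__', '__ne__', '__new__', '__reduce__', '__reduce_ex__', '__repr__', '__setattr__', '__sizeof__', '__str__', '__subclasshook__', '__weakref__', 'close_job', 'get_obs', 'search_frame', 'silhouettes', 'snapshot', 'spot_point']
TCP px [388.5634  27.0666] [ 56.3508 324.6677] [ 37.2643 330.5602]
```

View pics/c2.png

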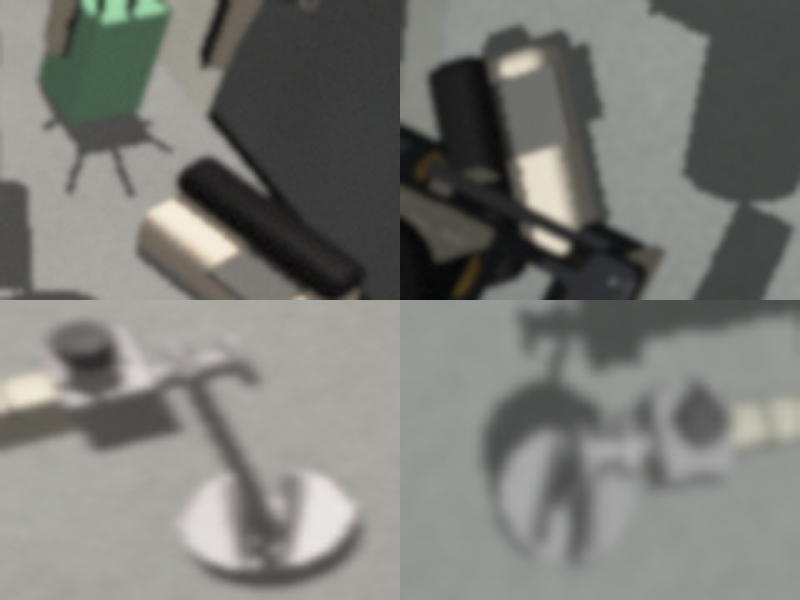

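The fitted weight's slot opens towards the robot (−x): in the top crop the notch is at the lower rim, and in the scene crop at the upper rim. The feed weight's mouth faces about +x already. A vertical tool would put the gripper's body into the stem, so I need to know how the arm treats poses at its reach limit. I'll test that high up in free space.

Request:
carry_out(deltas=[[[0,0,-0.5,0,1],[0,0,-1,0,1],[0,0,-1,0,1],[0,0,-1,0,1],[0,0,-1,0,1]]])

```text
clock: 2.8
tool_pos: [0.2865, 0.6134, 0.4045]
orientation: [-179.3, 0.0, -25.0]
force: [-0.8, -0.3, 1.0]
opening: 0.0875
gripper_force: 0.0
```

Request:
carry_out(deltas=[[[0,0,-1,0,1],[0,0,-1,0,1],[0,0,-1,0,1],[0,0,-1,0,1],[0,0,-1,0,1]]])

```text
clock: 3.3
tool_pos: [0.2857, 0.6118, 0.6016]
orientation: [-179.4, 0.1, -25.0]
force: [-0.1, -0.2, 0.7]
opening: 0.0875
gripper_force: 0.0
```

Request:
carry_out(deltas=[[[0,0,-1,0,1],[0,0,-1,0,1],[0,0,-1,0,1],[0,0,-1,0,1],[0,0,-1,0,1]]])

```text
clock: 3.8
tool_pos: [0.2594, 0.5543, 0.678]
orientation: [-177.9, -0.3, -25.0]
force: [-0.2, -0.3, -0.5]
opening: 0.0876
gripper_force: 0.0
```

```bash
python3 -c "
from plant import ctrl;o=ctrl.get_obs();print({k:o[k] for k in('clock','joint_pos','tool_pos','orientation')})"
```

```text
{'clock': 3.8, 'joint_pos': array([  83.84691767,   24.77741492,   71.71301788,    1.33244825,
       -135.03212618,  -17.8528007 ]), 'tool_pos': array([0.25938201, 0.55434512, 0.67800183]), 'orientation': array([-177.90199465,   -0.28019381,  -24.96938897])}
```

Request:
carry_out(deltas=[[[0,0,0,0,1],[0,0,0,0,1]]])

```text
clock: 4.0
tool_pos: [0.2597, 0.5564, 0.6755]
orientation: [-178.1, -0.3, -24.9]
force: [0.2, 1.0, 0.7]
opening: 0.0876
gripper_force: 0.0
```

Request:
carry_out(deltas=[[[0,0,-1,0,1],[0,0,-1,0,1],[0,0,-1,0,1],[0,0,-1,0,1]]])

```text
clock: 4.4
tool_pos: [0.2339, 0.5005, 0.723]
orientation: [-176.4, -0.7, -25.0]
force: [0.4, -0.5, -0.4]
opening: 0.0877
gripper_force: 0.0
```

```bash
python3 -c "
from plant import ctrl;o=ctrl.get_obs();print({k:o[k] for k in('clock','joint_pos','tool_pos','orientation')})"
```

```text
{'clock': 4.4, 'joint_pos': array([  86.82872157,   20.34965173,   71.70228362,    3.00991892,
       -138.26183617,  -19.49524667]), 'tool_pos': array([0.23387813, 0.5004592 , 0.72300489]), 'orientation': array([-176.42343617,   -0.72792717,  -24.9895185 ])}
```

Useful: the commanded pose follows what the arm actually reached, so pushing outward past the reach limit leans the tool, and the lean persists. A lean towards +x is what is needed to keep the body clear of the stem. First, the slot directions, from rectified views.

```bash
python3 - <<'E'
from h import *
np.set_printoptions(precision=4,suppress=True)
a=ctrl.snapshot("scene");b=ctrl.snapshot("top")
np.savez("cal.npz",Ra=a["R"],ta=a["t"],Ka=a["camera_matrix"],Rb=b["R"],tb=b["t"],Kb=b["camera_matrix"])
s=cv2.imread("pics/s0.png");t=cv2.imread("pics/t0.png")
def rect(p,im,c,z,half=.045,N=300):
    src=np.float32([proj(p,np.array([c[0]+sx*half,c[1]+sy*half,z])) for sx,sy in((1,1),(1,-1),(-1,-1),(-1,1))])
    H=cv2.getPerspectiveTransform(src,np.float32([[0,0],[N,0],[N,N],[0,N]]))
    o=cv2.warpPerspective(im,H,(N,N),flags=cv2.INTER_CUBIC)
    return cv2.convertScaleAbs(o,alpha=1.0)
F=(.495,.337);S=(.533,.010)
out=np.vstack([np.hstack([rect(a,s,F,.021),rect(b,t,F,.021)]),np.hstack([rect(a,s,S,.08),rect(b,t,S,.08)])])
for i in(0,1):
  for j in(0,1): cv2.drawMarker(out,(150+300*i,150+300*j),(0,0,255),cv2.MARKER_CROSS,12,1)
cv2.imwrite("pics/rect.png",out)
E
```

```text
(no output)
```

View pics/rect.png

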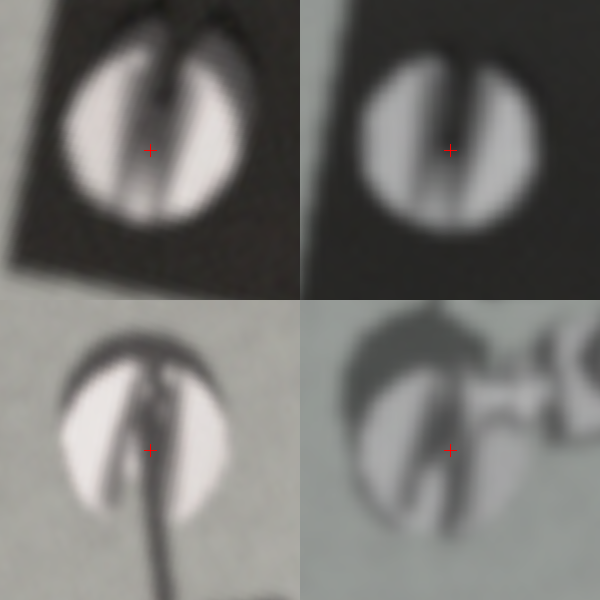

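```bash
python3 - <<'E'
from h import *
def avg(n): return np.mean([ctrl.snapshot(n)["color"].astype(float) for _ in range(3)],0)[:,:,::-1]
A=avg("scene");B=avg("top")
def c(I,x,y,w=32):
    I=I[y-w//2:y+w//2,x-w//2:x+w//2]; I=np.clip((I-40)*1.15,0,255).astype(np.uint8)
    return cv2.resize(I,(300,300),interpolation=cv2.INTER_LANCZOS4)
cv2.imwrite("pics/z.png",np.vstack([np.hstack([c(A,156,213),c(B,328,206)]),np.hstack([c(A,301,178),c(B,203,227)])]))
E
```

```text
(no output)
```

View pics/z.png

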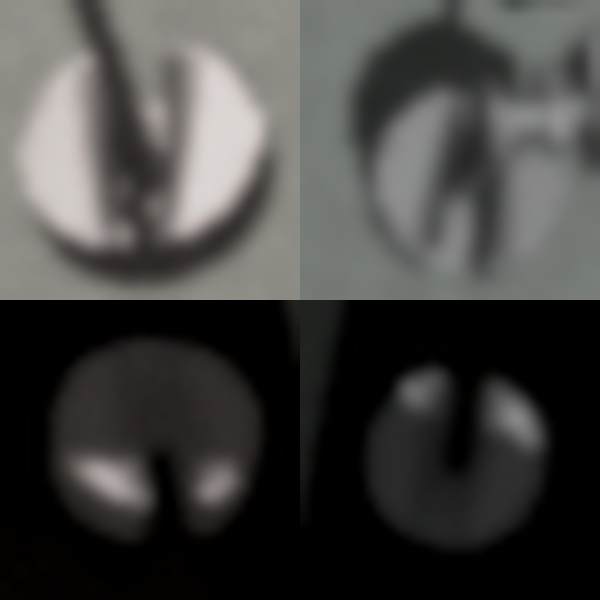

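Mouth directions: the fitted weight opens to about 170° (towards the robot) and the feed weight to about −12°. They are already opposite, so no re-turning is needed. Next I move above and beyond the hanger to lean the tool.

Request:
carry_out(deltas=[[[0.82,0.36,0.31,0,1],[0.82,0.36,0.31,0,1],[0.82,0.36,0.31,0,1],[0.82,0.36,0.31,0,1]]])

```text
clock: 5.2
tool_pos: [0.356, 0.3684, 0.6568]
orientation: [-176.5, -0.8, -25.0]
force: [-0.4, 0.2, 1.4]
opening: 0.0876
gripper_force: 0.0
```

Request:
carry_out(deltas=[[[0.82,0.36,0.31,0,1],[0.82,0.36,0.31,0,1],[0.82,0.36,0.31,0,1],[0.82,0.36,0.31,0,1]]])

```text
clock: 5.6
tool_pos: [0.4769, 0.2371, 0.5922]
orientation: [-176.6, -0.7, -25.0]
force: [0.8, 0.4, -0.4]
opening: 0.0877
gripper_force: 0.0
```

Request:
carry_out(deltas=[[[0.82,0.36,0.31,0,1],[0.82,0.36,0.31,0,1],[0.82,0.36,0.31,0,1],[0.82,0.36,0.31,0,1]]])

```text
clock: 6.0
tool_pos: [0.5977, 0.1056, 0.5274]
orientation: [-176.6, -0.7, -25.1]
force: [-0.1, 1.2, 0.4]
opening: 0.0876
gripper_force: 0.0
```

Request:
carry_out(deltas=[[[0.82,0.36,0.31,-0.047,1],[0.82,0.36,0.31,-0.047,1],[0.82,0.36,0.31,-0.047,1],[0.82,0.36,0.31,-0.047,1]]])

```text
clock: 6.4
tool_pos: [0.7184, -0.0258, 0.4629]
orientation: [-176.9, -1.6, -8.1]
force: [0.6, 0.2, 0.5]
opening: 0.0878
gripper_force: 0.0
```

```bash
python3 -c "
from plant import ctrl;o=ctrl.get_obs();print({k:o[k] for k in('clock','joint_pos','tool_pos','orientation')})"
```

```text
{'clock': 6.4, 'joint_pos': array([  12.04350048,   22.4973624 ,   38.04513643,   -2.37409166,
       -102.98283362,   69.2961795 ]), 'tool_pos': array([ 0.71837084, -0.02580121,  0.46292473]), 'orientation': array([-176.94820772,   -1.60027626,   -8.11772098])}
```

Request:
carry_out(deltas=[[[0.9,0.5,0,0,1],[0.9,0.5,0,0,1],[0.9,0.5,0,0,1],[0.9,0.5,0,0,1],[0.9,0.5,0,0,1]]])

```text
clock: 6.9
tool_pos: [0.8577, -0.1459, 0.4329]
orientation: [-177.2, -2.6, -8.3]
force: [0.8, 0.2, -2.4]
opening: 0.0876
gripper_force: 0.0
```

Request:
carry_out(deltas=[[[1,0,0,0,1]]])

```text
clock: 7.0
tool_pos: [0.8813, -0.1485, 0.4278]
orientation: [-177.4, -5.1, -8.4]
force: [-1.2, -0.1, 2.5]
opening: 0.0877
gripper_force: 0.0
```

Request:
carry_out(deltas=[[[1,0,0,0,1],[1,0,0,0,1],[1,0,0,0,1],[1,0,0,0,1]]])

```text
clock: 7.4
tool_pos: [0.9376, -0.1499, 0.3758]
orientation: [-177.7, -7.6, -8.4]
force: [0.4, 0.1, 0.4]
opening: 0.0879
gripper_force: 0.0
```

```bash
python3 -c "
from plant import ctrl;o=ctrl.get_obs();print({k:o[k] for k in('clock','joint_pos','tool_pos','orientation')})"
```

```text
{'clock': 7.4, 'joint_pos': array([   2.15894078,   48.21185352,   71.62072799,   -0.96855281,
       -105.53512569,   79.32195763]), 'tool_pos': array([ 0.93761671, -0.1498957 ,  0.37576851]), 'orientation': array([-177.65074625,   -7.57239377,   -8.35095823])}
```

Request:
carry_out(deltas=[[[1,0,0,0,1]]])

```text
clock: 7.5
tool_pos: [0.9593, -0.1529, 0.3675]
orientation: [-177.9, -9.6, -8.5]
force: [0.3, 0.6, 0.8]
opening: 0.0877
gripper_force: 0.0
```

Request:
carry_out(deltas=[[[1,0,0,0,1]]])

```text
clock: 7.6
tool_pos: [0.9811, -0.155, 0.3572]
orientation: [-178.1, -11.5, -8.5]
force: [0.4, -0.1, -1.0]
opening: 0.0877
gripper_force: 0.0
```

Request:
carry_out(deltas=[[[1,0,-0.6,0,1]]])

```text
clock: 7.7
tool_pos: [0.9885, -0.1555, 0.3646]
orientation: [-178.3, -13.1, -8.6]
force: [0.4, 0.0, -2.2]
opening: 0.0873
gripper_force: 0.0
```

Request:
carry_out(deltas=[[[1,0,-0.6,0,1]]])

```text
clock: 7.8
tool_pos: [0.9948, -0.1573, 0.3871]
orientation: [-178.6, -15.5, -8.6]
force: [-0.5, -0.7, 0.6]
opening: 0.0877
gripper_force: 0.0
```

Request:
carry_out(deltas=[[[1,0,-0.6,0,1]]])

```text
clock: 7.9
tool_pos: [1.0004, -0.1584, 0.4074]
orientation: [-178.8, -17.8, -8.7]
force: [0.1, 0.2, -0.0]
opening: 0.0877
gripper_force: 0.0
```

Request:
carry_out(deltas=[[[1,0,0,0,1]]])

```text
clock: 8.0
tool_pos: [1.0187, -0.1612, 0.4096]
orientation: [-179.0, -20.1, -8.8]
force: [-0.2, -0.5, 0.9]
opening: 0.0877
gripper_force: 0.0
```

Request:
carry_out(deltas=[[[1,0,0,0,1]]])

```text
clock: 8.1
tool_pos: [1.0384, -0.1628, 0.4042]
orientation: [-179.1, -22.0, -8.8]
force: [0.8, 0.3, -0.4]
opening: 0.088
gripper_force: 0.0
```

Request:
carry_out(deltas=[[[1,0,0,0,1]]])

```text
clock: 8.2
tool_pos: [1.0564, -0.1649, 0.4026]
orientation: [-179.3, -24.0, -8.8]
force: [1.0, 0.6, -0.4]
opening: 0.0877
gripper_force: 0.0
```

Request:
carry_out(deltas=[[[1,0,0,0,1]]])

```text
clock: 8.3
tool_pos: [1.0731, -0.167, 0.4039]
orientation: [-179.6, -26.1, -8.8]
force: [0.4, 0.1, -0.7]
opening: 0.0877
gripper_force: 0.0
```

Request:
carry_out(deltas=[[[1,0,0,0,1]]])

```text
clock: 8.4
tool_pos: [1.0889, -0.169, 0.4074]
orientation: [-179.8, -28.2, -8.8]
force: [0.2, -0.9, 0.1]
opening: 0.0876
gripper_force: 0.0
```

Request:
carry_out(deltas=[[[1,0,0,0,1]]])

```text
clock: 8.5
tool_pos: [1.1037, -0.1709, 0.4126]
orientation: [180.0, -30.3, -8.9]
force: [-0.6, -0.1, -0.4]
opening: 0.0875
gripper_force: 0.0
```

```bash
cat > kin.py <<'E'
import numpy as np
from plant import ctrl
o=ctrl.get_obs()
D=[([81.5388,20.5874,.6399,-.018,-70.1375],[.2847,.6115,.1947]),([83.84691767,24.77741492,71.71301788,1.33244825,-135.03212618],[.25938201,.55434512,.67800183]),
([86.82872157,20.34965173,71.70228362,3.00991892,-138.26183617],[.23387813,.5004592,.72300489]),([12.04350048,22.4973624,38.04513643,-2.37409166,-102.98283362],[.71837084,-.02580121,.46292473]),
([2.15894078,48.21185352,71.62072799,-.96855281,-105.53512569],[.93761671,-.1498957,.37576851]),(o["joint_pos"],o["tool_pos"])]
A=[];b=[]
def row(q):
    q=np.radians(q);e=q[2]-q[1];T=e+q[4]
    return [[1,0,np.sin(q[1]),np.cos(e),-np.sin(e),np.cos(T)],[0,1,np.cos(q[1]),np.sin(e),np.cos(e),np.sin(T)]]
for q,p in D:
    j=np.radians(q[0]);r=p[0]*np.cos(j)+p[1]*np.sin(j);l=-p[0]*np.sin(j)+p[1]*np.cos(j)
    A+=row(q);b+=[r,p[2]];print("lat",round(l,4))
A=np.array(A);b=np.array(b);x,res,rk,sv=np.linalg.lstsq(A,b,rcond=1e-3)
print("a0,h,a1,a2,b,L",x.round(4),"res",(A@x-b).round(4),sv.round(3))
if __name__=="__main__":
    print(o["joint_pos"],o["clock"],o["orientation"])
    from scipy.optimize import least_squares
    for nm,P in(("hanger",(.515,.0,.085)),("mat",(.49,.335,.02))):
      for th in(30,35,40,45,50,55):
        r=np.sqrt(np.hypot(*P[:2])**2-.19**2)
        f=lambda v:np.r_[np.array(row([0,v[0],v[1],0,v[2]]))@x-[r,P[2]],np.radians(v[1]-v[0]+v[2]+90-th)]
        s=least_squares(f,[0,-20,-60],bounds=([-82,-58.2,-174],[121,71.7,-.2]));print(nm,th,s.x.round(1),"err",np.abs(s.fun).max().round(4))
E
python3 kin.py
```

```text
lat -0.1916
lat -0.1985
lat -0.2058
lat -0.1751
lat -0.1851
lat -0.2342
a0,h,a1,a2,b,L [2.000e-04 2.237e-01 5.829e-01 4.708e-01 2.600e-03 4.200e-01] res [ 0.0012 -0.0035 -0.001   0.0009  0.0049 -0.0028 -0.0023  0.0085 -0.008
  0.0098  0.0052 -0.0129] [4.647 3.577 0.863 0.724 0.546 0.196]
[  3.29890484  50.66105687  71.71351972   6.17222022 -81.40299639
  78.53552934] 8.5 [179.98843564 -30.26323691  -8.85572149]
hanger 30 [ -3.8 -53.4 -10.5] err 0.0
hanger 35 [ -4.5 -57.8  -1.7] err 0.0
hanger 40 [ -7.5 -58.2  -0.2] err 0.0283
hanger 45 [-11.5 -58.2  -0.2] err 0.0628
hanger 50 [-15.6 -58.2  -0.2] err 0.0976
hanger 55 [-19.6 -58.2  -0.2] err 0.1328
mat 30 [ 11.5 -48.5  -0.2] err 0.0044
mat 35 [  7.  -49.2  -0.2] err 0.0424
mat 40 [  2.1 -50.4  -0.2] err 0.0808
mat 45 [ -3.5 -52.1  -0.2] err 0.1187
mat 50 [-10.1 -54.5  -0.2] err 0.1545
mat 55 [-18.1 -58.1  -0.2] err 0.1854
```

```bash
cat > k3.py <<'E'
import numpy as np
from scipy.optimize import least_squares
from scipy.spatial.transform import Rotation as Ro
lo=np.array([-176,-82,-58.2,-173.8,-174.7,-173.6]);hi=np.array([176,121.7,71.7,95.5,-.2,173.6])
def fk(q,P):
    h,a1,a2,L,d,b,a0=P;q=np.radians(q)
    R=Ro.from_euler('z',q[0]); F=R*Ro.from_euler('y',q[1]-q[2])   # forearm frame, x along forearm
    p=R.apply([a0+a1*np.sin(q[1]),d,h+a1*np.cos(q[1])])+F.apply([a2,0,b])
    T=F*Ro.from_euler('x',-q[3])*Ro.from_euler('y',-q[4])          # x along tool
    return p+T.apply([L,0,0]),T
E
cat > fit.py <<'E'
from k3 import *
import io,contextlib
with contextlib.redirect_stdout(io.StringIO()):
    import kin
D=kin.D
f=lambda P:np.concatenate([fk(np.r_[q[:5],0],P)[0]-p for q,p in D])
s=least_squares(f,[.22,.58,.47,.42,-.19,0,0]);print(s.x.round(4),np.abs(s.fun).max())
np.save("P.npy",s.x)
P=s.x
t=kin.o["orientation"];R0=Ro.from_euler('xyz',t,degrees=True)
T=fk(kin.o["joint_pos"],P)[1]
rel=(T.inv()*R0)   # includes j6
print("toolz chk",T.apply([1,0,0]),R0.apply([0,0,1]))
def ik(p,td,q0):
    g=lambda q:np.r_[(fk(q,P)[0]-p)*10,(fk(q,P)[1].apply([1,0,0])-td)*3]
    best=None
    for s0 in q0:
        r=least_squares(g,np.clip(s0,lo[:5]+.1,hi[:5]-.1),bounds=(lo[:5],hi[:5]))
        if best is None or r.cost<best.cost: best=r
    return best
for nm,p in(("hang",(.52,.015,.085)),("mat",(.49,.335,.02))):
  for ph in(-40,-25,-10,5,20):
    for th in(35,40,45,50):
      td=[np.sin(np.radians(th))*np.cos(np.radians(ph)),np.sin(np.radians(th))*np.sin(np.radians(ph)),-np.cos(np.radians(th))]
      z=np.degrees(np.arctan2(p[1],p[0]))+20
      r=ik(np.array(p),td,[[z,0,-50,0,-20],[z,0,-40,60,-40],[z,0,-40,-60,-40]])
      print(nm,ph,th,r.x.round(0).astype(int),"cost %.4f"%r.cost)
E
python3 fit.py
```

```text
[ 0.2189  0.5857  0.4707  0.4178 -0.1914  0.0025 -0.0007] 0.011933874152657231
toolz chk [ 0.49793465 -0.07778456 -0.86371908] [ 0.49793465 -0.07778456 -0.86371908]
hang -40 35 [ 57   4 -49  46 -52] cost 0.0000
hang -40 40 [ 62   6 -52  50 -55] cost 0.0000
hang -40 45 [ 67   8 -54  53 -58] cost 0.0000
hang -40 50 [ 72  12 -57  55 -60] cost 0.0000
hang -25 35 [ 57  -2 -55  53 -45] cost 0.0000
hang -25 40 [ 63  -1 -58  58 -49] cost 0.0012
hang -25 45 [ 66   2 -58  59 -52] cost 0.0210
hang -25 50 [ 69   6 -58  60 -56] cost 0.0609
hang -10 35 [ 51  -6 -58  59 -35] cost 0.0014
hang -10 40 [ 53  -6 -58  61 -38] cost 0.0325
hang -10 45 [ 56  -5 -58  63 -41] cost 0.1031
hang -10 50 [ 59  -4 -58  65 -45] cost 0.2107
hang 5 35 [ 39  -7 -58  61 -21] cost 0.0042
hang 5 40 [ 39  -7 -58  66 -20] cost 0.0460
hang 5 45 [ 38  -7 -58  72 -19] cost 0.1324
hang 5 50 [ 36  -7 -58  78 -18] cost 0.2630
hang 20 35 [ 26  -5 -58  62  -4] cost 0.0000
hang 20 40 [  22   -4  -58 -174   -2] cost 0.0163
hang 20 45 [  19   -2  -58 -148   -7] cost 0.0655
hang 20 50 [  13    1  -58 -140  -15] cost 0.1436
mat -40 35 [
[... 175 characters left out ...]
 35 [ 80  23 -35  45 -52] cost 0.0000
mat -25 40 [ 83  25 -36  48 -55] cost 0.0000
mat -25 45 [ 86  27 -37  51 -58] cost 0.0000
mat -25 50 [ 89  30 -38  53 -61] cost 0.0000
mat -10 35 [ 81  18 -43  55 -44] cost 0.0000
mat -10 40 [ 85  20 -45  60 -48] cost 0.0000
mat -10 45 [ 89  23 -47  64 -51] cost 0.0000
mat -10 50 [ 92  26 -49  67 -55] cost 0.0000
mat 5 35 [ 80  15 -50  68 -37] cost 0.0000
mat 5 40 [ 84  16 -53  76 -41] cost 0.0000
mat 5 45 [ 89  19 -56  82 -45] cost 0.0000
mat 5 50 [ 93  23 -58  84 -50] cost 0.0009
mat 20 35 [ 75  12 -54  86 -28] cost 0.0000
mat 20 40 [ 80  13 -58  95 -34] cost 0.0006
mat 20 45 [ 82  15 -58  95 -38] cost 0.0233
mat 20 50 [ 85  18 -58  95 -42] cost 0.0770
```

```bash
cat > mv.py <<'E'
import sys,numpy as np
from scipy.spatial.transform import Rotation as Ro
from plant import ctrl
def leg(R,d):
    t=R.inv().apply(d)/.2; n=int(np.ceil(max(np.linalg.norm(d)/.245,np.abs(t).max())));n=max(n,1)
    print("calls",n,"each",(t/n).round(3),"rows",int(np.ceil(np.linalg.norm(d)/n/.05-1e-6)))
def cur():
    o=ctrl.get_obs();R=Ro.from_euler('xyz',o["orientation"],degrees=True);z=R.apply([0,0,1])
    print("t",round(o["clock"],2),"p",o["tool_pos"].round(4),"q",o["joint_pos"].round(1),"lean",np.degrees(np.arccos(-z[2])).round(1),"az",np.degrees(np.arctan2(z[1],z[0])).round(1),"xt",R.apply([1,0,0]).round(3),"yt",R.apply([0,1,0]).round(3),"F",o["force"].round(1),"op",round(o["opening"],4),"gf",round(o["gripper_force"],1))
    return o,R
if __name__=="__main__":
    o,R=cur();p=o["tool_pos"]
    for w in sys.argv[1:]:
        w=np.array(eval(w));leg(R,w-p);p=w
E
python3 mv.py "(.65,-.6,.5)" "(-.1,-.85,.5)"
```

```text
t 8.5 p [ 1.1037 -0.1709  0.4126] q [  3.3  50.7  71.7   6.2 -81.4  78.5] lean 30.3 az -8.9 xt [ 0.853 -0.133  0.504] yt [-0.154 -0.988  0.   ] F [-0.6 -0.1 -0.4] op 0.0875 gf 0.0
calls 3 each [-0.477  0.823 -0.447] rows 5
calls 4 each [-0.759  0.453 -0.443] rows 4
```

Request:
carry_out(deltas=[[[-0.48,0.82,-0.45,0,1],[-0.48,0.82,-0.45,0,1],[-0.48,0.82,-0.45,0,1],[-0.48,0.82,-0.45,0,1],[-0.48,0.82,-0.45,0,1]]])

```text
clock: 9.0
tool_pos: [0.9474, -0.3185, 0.4496]
orientation: [179.9, -30.6, -9.0]
force: [1.1, 0.4, 1.6]
opening: 0.0879
gripper_force: 0.0
```

Request:
carry_out(deltas=[[[-0.48,0.82,-0.45,0,1],[-0.48,0.82,-0.45,0,1],[-0.48,0.82,-0.45,0,1],[-0.48,0.82,-0.45,0,1],[-0.48,0.82,-0.45,0,1]]])

```text
clock: 9.5
tool_pos: [0.7956, -0.4599, 0.4769]
orientation: [179.7, -30.4, -9.0]
force: [-0.6, -0.1, 1.3]
opening: 0.0877
gripper_force: 0.0
```

Request:
carry_out(deltas=[[[-0.48,0.82,-0.45,0,1],[-0.48,0.82,-0.45,0,1],[-0.48,0.82,-0.45,0,1],[-0.48,0.82,-0.45,0,1],[-0.48,0.82,-0.45,0,1]]])

```text
clock: 10.0
tool_pos: [0.6438, -0.6016, 0.5041]
orientation: [179.7, -30.2, -8.9]
force: [-0.0, 0.8, -0.4]
opening: 0.088
gripper_force: 0.0
```

Request:
carry_out(deltas=[[[-0.76,0.45,-0.44,0,1],[-0.76,0.45,-0.44,0,1],[-0.76,0.45,-0.44,0,1],[-0.76,0.45,-0.44,0,1]]])

```text
clock: 10.4
tool_pos: [0.4592, -0.6593, 0.5021]
orientation: [179.8, -30.1, -8.7]
force: [0.1, 0.1, 0.3]
opening: 0.0877
gripper_force: 0.0
```

Request:
carry_out(deltas=[[[-0.76,0.45,-0.44,0,1],[-0.76,0.45,-0.44,0,1],[-0.76,0.45,-0.44,0,1],[-0.76,0.45,-0.44,0,1]]])

```text
clock: 10.8
tool_pos: [0.2719, -0.7213, 0.5024]
orientation: [179.7, -30.0, -8.7]
force: [-0.4, -0.1, -0.2]
opening: 0.0874
gripper_force: 0.0
```

Request:
carry_out(deltas=[[[-0.76,0.45,-0.44,0,1],[-0.76,0.45,-0.44,0,1],[-0.76,0.45,-0.44,0,1],[-0.76,0.45,-0.44,0,1]]])

```text
clock: 11.2
tool_pos: [0.0846, -0.7834, 0.5026]
orientation: [179.7, -29.9, -8.7]
force: [-0.7, -1.4, 0.4]
opening: 0.0877
gripper_force: 0.0
```

```bash
python3 mv.py "(-.1,-.9,.45)" "(-.1,-1.1,.45)"
```

```text
t 11.2 p [ 0.0846 -0.7834  0.5026] q [ -86.3   28.3   56.   -30.7 -107.7  155.4] lean 29.9 az -9.3 xt [ 0.857 -0.131  0.499] yt [-0.154 -0.988  0.004] F [-0.7 -1.4  0.4] op 0.0877 gf 0.0
calls 1 each [-0.845  0.717 -0.18 ] rows 5
calls 1 each [0.131 0.988 0.08 ] rows 4
```

Request:
carry_out(deltas=[[[0.13,0.99,0.08,0,1],[0.13,0.99,0.08,0,1],[0.13,0.99,0.08,0,1]]])

```text
clock: 11.5
tool_pos: [0.092, -0.8869, 0.4622]
orientation: [178.6, -30.3, -9.2]
force: [-0.1, -0.8, -1.0]
opening: 0.0877
gripper_force: 0.0
```

Request:
carry_out(deltas=[[[0.13,0.99,0.08,0,1]]])

```text
clock: 11.6
tool_pos: [0.0954, -0.9127, 0.4506]
orientation: [176.4, -30.8, -8.8]
force: [0.1, 0.4, 0.1]
opening: 0.0877
gripper_force: 0.0
```

Request:
carry_out(deltas=[[[0.13,0.99,0,0,1]]])

```text
clock: 11.7
tool_pos: [0.0962, -0.9362, 0.4392]
orientation: [174.5, -31.2, -8.7]
force: [0.8, -0.3, -0.3]
opening: 0.0879
gripper_force: 0.0
```

Request:
carry_out(deltas=[[[0.13,0.99,0,0,1]]])

```text
clock: 11.8
tool_pos: [0.0956, -0.9585, 0.429]
orientation: [172.6, -31.7, -8.6]
force: [-0.3, 0.6, 1.0]
opening: 0.0879
gripper_force: 0.0
```

```bash
python3 mv.py
```

```text
t 11.8 p [ 0.0956 -0.9585  0.429 ] q [ -86.    43.3   71.7  -29.3 -101.   155.1] lean 32.4 az -22.5 xt [ 0.841 -0.127  0.525] yt [-0.215 -0.97   0.109] F [-0.3  0.6  1. ] op 0.0879 gf 0.0
```

Request:
carry_out(deltas=[[[0.23,0.97,0,0,1]]])

```text
clock: 11.9
tool_pos: [0.0981, -0.9795, 0.4216]
orientation: [170.7, -32.1, -8.6]
force: [0.1, 0.5, -0.1]
opening: 0.0877
gripper_force: 0.0
```

Request:
carry_out(deltas=[[[0.23,0.97,0,0,1]]])

```text
clock: 12.0
tool_pos: [0.1009, -0.9996, 0.4167]
orientation: [168.7, -32.5, -8.5]
force: [-0.0, 0.4, 0.0]
opening: 0.0872
gripper_force: 0.0
```

Request:
carry_out(deltas=[[[0.23,0.97,0,0,1]]])

```text
clock: 12.1
tool_pos: [0.1024, -1.0188, 0.4131]
orientation: [166.7, -33.0, -8.3]
force: [0.4, 0.1, -0.4]
opening: 0.0876
gripper_force: 0.0
```

Request:
carry_out(deltas=[[[0.23,0.97,0,0,1]]])

```text
clock: 12.2
tool_pos: [0.1028, -1.0372, 0.411]
orientation: [164.6, -33.4, -8.2]
force: [-0.0, -0.5, 0.2]
opening: 0.0877
gripper_force: 0.0
```

Request:
carry_out(deltas=[[[0.23,0.97,0,0,1]]])

```text
clock: 12.3
tool_pos: [0.1023, -1.0548, 0.4105]
orientation: [162.5, -33.8, -8.0]
force: [0.1, 0.1, -0.6]
opening: 0.0876
gripper_force: 0.0
```

Request:
carry_out(deltas=[[[0.23,0.97,0,0,1]]])

```text
clock: 12.4
tool_pos: [0.101, -1.0715, 0.4116]
orientation: [160.3, -34.2, -7.9]
force: [0.7, -0.8, 0.1]
opening: 0.0876
gripper_force: 0.0
```

Request:
carry_out(deltas=[[[0.23,0.97,0,0,1]]])

```text
clock: 12.5
tool_pos: [0.0987, -1.0873, 0.4143]
orientation: [158.2, -34.6, -7.7]
force: [0.2, 0.3, -0.2]
opening: 0.0876
gripper_force: 0.0
```

```bash
python3 mv.py
```

```text
t 12.5 p [ 0.0987 -1.0873  0.4143] q [-85.1  47.   71.7 -25.9 -83.4 156.2] lean 40.2 az -42.9 xt [ 0.815 -0.11   0.568] yt [-0.334 -0.892  0.306] F [ 0.2  0.3 -0.2] op 0.0876 gf 0.0
```

```bash
python3 mv.py "(.6,-.78,.43)"
```

```text
t 12.5 p [ 0.0987 -1.0873  0.4143] q [-85.1  47.   71.7 -25.9 -83.4 156.2] lean 40.2 az -42.9 xt [ 0.815 -0.11   0.568] yt [-0.334 -0.892  0.306] F [ 0.2  0.3 -0.2] op 0.0876 gf 0.0
calls 3 each [ 0.64  -0.727  0.15 ] rows 4
```

Request:
carry_out(deltas=[[[0.64,-0.73,0.15,0,1],[0.64,-0.73,0.15,0,1],[0.64,-0.73,0.15,0,1],[0.64,-0.73,0.15,0,1]]])

```text
clock: 12.9
tool_pos: [0.2673, -0.9822, 0.4211]
orientation: [158.2, -34.7, -7.6]
force: [0.9, -0.2, 0.6]
opening: 0.0876
gripper_force: 0.0
```

Request:
carry_out(deltas=[[[0.64,-0.73,0.15,0,1],[0.64,-0.73,0.15,0,1],[0.64,-0.73,0.15,0,1],[0.64,-0.73,0.15,0,1]]])

```text
clock: 13.3
tool_pos: [0.4348, -0.8788, 0.4269]
orientation: [158.2, -34.8, -7.6]
force: [1.1, -0.9, 0.5]
opening: 0.0877
gripper_force: 0.0
```

Request:
carry_out(deltas=[[[0.64,-0.73,0.15,0.08,1],[0.64,-0.73,0.15,0.08,1],[0.64,-0.73,0.15,0.08,1],[0.64,-0.73,0.15,0.08,1]]])

```text
clock: 13.7
tool_pos: [0.595, -0.7801, 0.4322]
orientation: [-179.1, -40.3, -44.0]
force: [-0.1, -1.1, 0.3]
opening: 0.0876
gripper_force: 0.0
```

```bash
python3 mv.py "(.75,-.95,.43)"
```

```text
t 13.7 p [ 0.595  -0.7801  0.4322] q [-40.9  22.7  20.9   1.5 -47.9  86.7] lean 40.3 az -42.6 xt [ 0.549 -0.53   0.647] yt [-0.687 -0.726 -0.012] F [-0.1 -1.1  0.3] op 0.0876 gf 0.0
calls 1 each [0.868 0.084 0.75 ] rows 5
```

Request:
carry_out(deltas=[[[0.76,0,0.65,0,1],[0.76,0,0.65,0,1],[0.76,0,0.65,0,1],[0.76,0,0.65,0,1]]])

```text
clock: 14.1
tool_pos: [0.7302, -0.9079, 0.4305]
orientation: [-179.4, -40.2, -43.6]
force: [1.9, -2.5, 1.0]
opening: 0.0875
gripper_force: 0.0
```

Request:
carry_out(deltas=[[[1,0,0.4,0,1]]])

```text
clock: 14.2
tool_pos: [0.7508, -0.9252, 0.4308]
orientation: [-179.9, -41.3, -43.6]
force: [35.5, -82.7, 128.2]
opening: 0.0879
gripper_force: 0.0
```

Request:
carry_out(deltas=[[[1,0,0.4,0,1]]])

```text
clock: 14.3
tool_pos: [0.7682, -0.9325, 0.4168]
orientation: [179.8, -42.3, -43.7]
force: [0.8, 0.2, -4.3]
opening: 0.0878
gripper_force: 0.0
```

Request:
carry_out(deltas=[[[1,0,0.4,0,1]]])

```text
clock: 14.4
tool_pos: [0.7847, -0.9408, 0.4306]
orientation: [179.2, -45.2, -43.6]
force: [0.2, 0.4, 1.1]
opening: 0.0874
gripper_force: 0.0
```

Request:
carry_out(deltas=[[[1,0,0.4,0,1]]])

```text
clock: 14.5
tool_pos: [0.7988, -0.9478, 0.4401]
orientation: [178.6, -47.5, -43.5]
force: [-0.7, -0.2, -0.1]
opening: 0.0875
gripper_force: 0.0
```

```bash
python3 mv.py "(.8,-.4,.45)" "(.7,0,.45)" "(.52,.26,.3)"
```

```text
t 14.5 p [ 0.7988 -0.9478  0.4401] q [-39.6  53.6  71.7   5.  -60.9  84.9] lean 47.5 az -45.4 xt [ 0.49  -0.465  0.737] yt [-0.702 -0.712  0.017] F [-0.7 -0.2 -0.1] op 0.0875 gf 0.0
calls 3 each [-0.412 -0.652 -0.49 ] rows 4
calls 2 each [-0.588 -0.537 -0.655] rows 5
calls 2 each [-0.799 -0.154 -0.321] rows 4
```

A short force spike (about 156 N) came up during that stretch, probably the elbow reaching its end stop. It exceeds the 120 N limit, so I'll go slower near limits. Next, a reachability check with the lean I now have.

```bash
cat > chk.py <<'E'
from k3 import *
from mv import cur
P=np.load("P.npy");o,R=cur();td=R.apply([0,0,1]);q=o["joint_pos"]
T=fk(q,P)[1]; rel=(T*Ro.from_euler('x',0)).inv()*R
pts=[(.8,-.4,.45),(.7,0,.45),(.52,.31,.2),(.503,.331,.014),(.50,.2,.25),(.44,.04,.2),(.44,.025,.095),(.54,.008,.09)]
x=q[:5].copy()
for p in pts:
    g=lambda v:np.r_[(fk(v,P)[0]-p)*10,(fk(v,P)[1].apply([1,0,0])-td)*3]
    r=least_squares(g,np.clip(x,lo[:5]+.1,hi[:5]-.1),bounds=(lo[:5],hi[:5]));x=r.x
    rr=(fk(x,P)[1].inv()*R).as_matrix(); r0=rel.as_matrix()
    d=np.degrees(np.arctan2((rr@r0.T)[2,1],(rr@r0.T)[1,1]))
    print(p,x.round(0),"cost %.5f"%r.cost,"j6 change +-%.0f"%d)
E
python3 chk.py
```

```text
t 14.5 p [ 0.7988 -0.9478  0.4401] q [-39.6  53.6  71.7   5.  -60.9  84.9] lean 47.5 az -45.4 xt [ 0.49  -0.465  0.737] yt [-0.702 -0.712  0.017] F [-0.7 -0.2 -0.1] op 0.0875 gf 0.0
(0.8, -0.4, 0.45) [  1.  11.   3.  42. -54.] cost 0.00000 j6 change +-57
(0.7, 0, 0.45) [ 46.   3.  -6.  48. -85.] cost 0.00000 j6 change +-91
(0.52, 0.31, 0.2) [ 78.  21. -17.  38. -85.] cost 0.00000 j6 change +-132
(0.503, 0.331, 0.014) [ 80.  36. -23.  40. -70.] cost 0.00000 j6 change +-147
(0.5, 0.2, 0.25) [ 78.   8. -27.  38. -87.] cost 0.00000 j6 change +-130
(0.44, 0.04, 0.2) [ 83.  -6. -49.  36. -83.] cost 0.00000 j6 change +-138
(0.44, 0.025, 0.095) [ 83.   7. -58.  39. -66.] cost 0.00000 j6 change +-152
(0.54, 0.008, 0.09) [ 64.  13. -50.  53. -61.] cost 0.00000 j6 change +-144
```

Request:
carry_out(deltas=[[[-0.41,-0.65,-0.49,0,1],[-0.41,-0.65,-0.49,0,1],[-0.41,-0.65,-0.49,0,1],[-0.41,-0.65,-0.49,0,1]]])

```text
clock: 14.9
tool_pos: [0.7981, -0.7708, 0.446]
orientation: [178.7, -47.6, -43.5]
force: [0.6, -0.6, 1.6]
opening: 0.0875
gripper_force: 0.0
```

Request:
carry_out(deltas=[[[-0.41,-0.65,-0.49,0,1],[-0.41,-0.65,-0.49,0,1],[-0.41,-0.65,-0.49,0,1],[-0.41,-0.65,-0.49,0,1]]])

```text
clock: 15.3
tool_pos: [0.7989, -0.5867, 0.451]
orientation: [178.8, -47.6, -43.5]
force: [0.1, -0.7, 0.5]
opening: 0.0875
gripper_force: 0.0
```

Request:
carry_out(deltas=[[[-0.41,-0.65,-0.49,0,1],[-0.41,-0.65,-0.49,0,1],[-0.41,-0.65,-0.49,0,1],[-0.41,-0.65,-0.49,0,1]]])

```text
clock: 15.7
tool_pos: [0.7988, -0.4051, 0.4546]
orientation: [178.8, -47.6, -43.6]
force: [-0.3, -0.3, -0.3]
opening: 0.0874
gripper_force: 0.0
```

Request:
carry_out(deltas=[[[-0.59,-0.54,-0.65,0,1],[-0.59,-0.54,-0.65,0,1],[-0.59,-0.54,-0.65,0,1],[-0.59,-0.54,-0.65,0,1],[-0.59,-0.54,-0.65,0,1]]])

```text
clock: 16.2
tool_pos: [0.7494, -0.2035, 0.4541]
orientation: [179.0, -47.6, -43.5]
force: [1.0, 0.0, 0.2]
opening: 0.0879
gripper_force: 0.0
```

Request:
carry_out(deltas=[[[-0.59,-0.54,-0.65,0,1],[-0.59,-0.54,-0.65,0,1],[-0.59,-0.54,-0.65,0,1],[-0.59,-0.54,-0.65,0,1],[-0.59,-0.54,-0.65,0,1]]])

```text
clock: 16.7
tool_pos: [0.7002, -0.0032, 0.452]
orientation: [179.0, -47.5, -43.5]
force: [-1.0, -0.9, -0.7]
opening: 0.0877
gripper_force: 0.0
```

```bash
python3 mv.py "(.503,.331,.14)"
```

```text
t 16.7 p [ 0.7002 -0.0032  0.452 ] q [ 35.9   3.2 -23.4  52.8 -65.9 -13.9] lean 47.5 az -44.9 xt [ 0.491 -0.465  0.737] yt [-0.697 -0.717  0.012] F [-1.  -0.9 -0.7] op 0.0877 gf 0.0
calls 3 each [-0.804 -0.176 -0.11 ] rows 4
```

Request:
carry_out(deltas=[[[-0.8,-0.18,-0.11,0,1],[-0.8,-0.18,-0.11,0,1],[-0.8,-0.18,-0.11,0,1],[-0.8,-0.18,-0.11,0,1]]])

```text
clock: 17.1
tool_pos: [0.6341, 0.1054, 0.3447]
orientation: [178.6, -47.3, -43.4]
force: [-0.2, 0.4, 0.2]
opening: 0.0876
gripper_force: 0.0
```

Request:
carry_out(deltas=[[[-0.8,-0.18,-0.11,0,1],[-0.8,-0.18,-0.11,0,1],[-0.8,-0.18,-0.11,0,1],[-0.8,-0.18,-0.11,0,1]]])

```text
clock: 17.5
tool_pos: [0.5699, 0.2178, 0.2414]
orientation: [178.6, -47.3, -43.4]
force: [-0.9, 0.3, -0.2]
opening: 0.0877
gripper_force: 0.0
```

Request:
carry_out(deltas=[[[-0.8,-0.18,-0.11,0,1],[-0.8,-0.18,-0.11,0,1],[-0.8,-0.18,-0.11,0,1],[-0.8,-0.18,-0.11,0,1],[-0.8,-0.18,-0.11,0,1]]])

```text
clock: 18.0
tool_pos: [0.5059, 0.3287, 0.1389]
orientation: [178.6, -47.3, -43.4]
force: [-0.5, -0.4, 0.6]
opening: 0.088
gripper_force: 0.0
```

```bash
python3 - <<'E'
from h import *
import mv
o,R=mv.cur()
a=ctrl.snapshot("scene");b=ctrl.snapshot("top")
print("tcp px",proj(a,o["tool_pos"]),proj(b,o["tool_pos"]))
for p in(a,b):
  for k in("feed_weight_center",): print([(np.round(d["centre"],1),round(d["p"],2)) for d in ctrl.search_frame(p,k)])
c=lambda p,x,y,w,h,W,H:cv2.resize(p["color"][y:y+h,x:x+w,::-1],(W,H),interpolation=cv2.INTER_CUBIC)
cv2.imwrite("pics/g.png",np.hstack([c(a,240,100,120,120,400,400),c(b,150,150,130,130,400,400)]))
mv.leg(R,np.array([.5033,.3308,.035])-o["tool_pos"]);mv.leg(R,np.array([0,0,-.021]))
E
```

```text
t 18.0 p [0.5059 0.3287 0.1389] q [ 74.4  24.6 -34.7  44.  -66.7 -59.8] lean 47.4 az -45.3 xt [ 0.492 -0.466  0.735] yt [-0.7   -0.714  0.017] F [-0.5 -0.4  0.6] op 0.088 gf 0.0
tcp px [305.02362043 143.89393975] [198.19318769 219.32662474]
[(array([300.1, 174.4]), 0.88), (array([341.2, 160.5]), 0.88), (array([284.9, 130.3]), 0.79), (array([174.1, 331.7]), 0.52), (array([ 54.7, 254.5]), 0.25)]
[(array([204.3, 227.8]), 0.7), (array([196.9, 287.6]), 0.49)]
calls 1 each [-0.393 -0.007  0.34 ] rows 3
calls 1 each [-0.077 -0.002  0.071] rows 1
```

View pics/g.png

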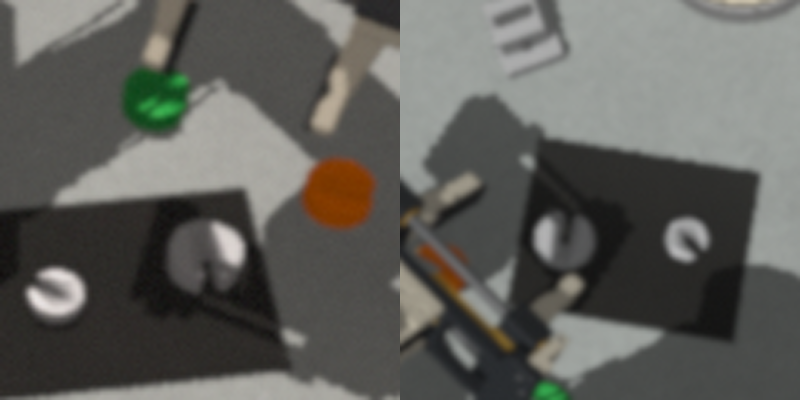

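The fingers straddle the large steel disc (top crop: finger tips at (470,185) and (570,285), disc at (565,238)). The slot opens up-image (+x), and the small weight, the orange and the green are clear. Descending and gripping.

Request:
carry_out(deltas=[[[-0.2,0,0.17,0,1],[-0.39,0,0.34,0,1],[-0.39,0,0.34,0,1],[-0.435,0,0.375,0,1],[-0.47,0,0.41,0,1]]])

```text
clock: 18.7
tool_pos: [0.5031, 0.3288, 0.0164]
orientation: [178.9, -47.3, -43.8]
force: [-0.1, -0.1, 0.7]
opening: 0.0875
gripper_force: 0.0
```

```bash
python3 mv.py "(.5033,.3308,.014)"
```

```text
t 18.7 p [0.5031 0.3288 0.0164] q [ 73.   33.7 -40.5  51.3 -56.1 -72.2] lean 47.3 az -45.3 xt [ 0.49  -0.47   0.735] yt [-0.702 -0.712  0.013] F [-0.1 -0.1  0.7] op 0.0875 gf 0.0
calls 1 each [-0.013 -0.008  0.003] rows 1
```

Request:
carry_out(deltas=[[[-0.012,-0.008,0.002,0,-1],[-0.012,-0.008,0.002,0,-1],[-0.012,-0.008,0.002,0,-1],[-0.012,-0.008,0.002,0,-1],[-0.012,-0.008,0.002,0,-1]]])

```text
clock: 19.2
tool_pos: [0.5025, 0.33, 0.0132]
orientation: [178.7, -47.3, -43.6]
force: [0.4, 0.3, -0.8]
opening: 0.0531
gripper_force: 0.0
```

```bash
python3 mv.py "(.5033,.3308,.014)"
```

```text
t 19.2 p [0.5025 0.33   0.0132] q [ 73.1  34.1 -40.4  51.2 -56.  -72.3] lean 47.3 az -45.4 xt [ 0.491 -0.468  0.735] yt [-0.702 -0.712  0.016] F [ 0.4  0.3 -0.8] op 0.0531 gf 0.0
calls 1 each [ 0.003 -0.006 -0.003] rows 1
```

Request:
carry_out(deltas=[[[0,0,0,0,-1],[0,0,0,0,-1],[0,0,0,0,-1]]])

```text
clock: 19.5
tool_pos: [0.5025, 0.3297, 0.0128]
orientation: [178.6, -47.3, -43.6]
force: [-0.0, -0.4, -0.3]
opening: 0.029
gripper_force: 0.0
```

Request:
carry_out(deltas=[[[0.1,0,-0.09,0,-1],[0.25,0,-0.23,0,-1],[0.42,0,-0.39,0,-1],[0.59,0.01,-0.54,0,-1]]])

```text
clock: 19.9
tool_pos: [0.503, 0.3297, 0.1743]
orientation: [178.6, -47.3, -43.5]
force: [0.5, 0.6, 0.2]
opening: 0.0012
gripper_force: 0.0
```

```bash
python3 - <<'E'
from h import *
import mv
o,R=mv.cur()
b=ctrl.snapshot("top");a=ctrl.snapshot("scene")
for p in(b,a):
  print([(np.round(d["centre"],1),round(d["p"],2)) for d in ctrl.search_frame(p,"feed_weight_center")],proj(p,o["tool_pos"]))
mv.leg(R,np.array([.43,.03,.16])-o["tool_pos"])
E
```

```text
t 19.9 p [0.503  0.3297 0.1743] q [ 75.1  22.3 -32.5  42.3 -70.3 -56.8] lean 47.4 az -45.5 xt [ 0.491 -0.467  0.735] yt [-0.702 -0.712  0.017] F [0.5 0.6 0.2] op 0.0012 gf 0.0
[(array([202.3, 229.9]), 0.76), (array([195.2, 286.4]), 0.54)] [194.91818876 218.92433634]
[(array([299.1, 177.2]), 0.9), (array([342.9, 157.3]), 0.6), (array([285.5, 130.2]), 0.57)] [306.97530736 131.0379626 ]
calls 2 each [0.234 0.661 0.323] rows 4
```

The fingers closed on nothing. Looking again.

```bash
python3 - <<'E'
from h import *
import mv
o,R=mv.cur()
a=ctrl.snapshot("scene");b=ctrl.snapshot("top")
def rect(p,c,z,half=.06,N=400):
    src=np.float32([proj(p,np.array([c[0]+sx*half,c[1]+sy*half,z])) for sx,sy in((1,1),(1,-1),(-1,-1),(-1,1))])
    return cv2.warpPerspective(p["color"][:,:,::-1],cv2.getPerspectiveTransform(src,np.float32([[0,0],[N,0],[N,N],[0,N]])),(N,N),flags=cv2.INTER_CUBIC)
F=(.4977,.3365)
out=np.hstack([rect(a,F,.021),rect(b,F,.021)]);out=np.clip(out*1.4,0,255).astype(np.uint8)
out2=np.hstack([cv2.resize(a["color"][90:210,230:370,::-1],(400,200)),cv2.resize(b["color"][130:300,100:300,::-1],(400,200))])
for i in(0,1): cv2.drawMarker(out,(200+400*i,200),(0,0,255),cv2.MARKER_CROSS,12,1)
t=o["tool_pos"];print("tip px",proj(a,t),proj(b,t))
cv2.circle(out2,tuple(int(v) for v in ((proj(a,t)-[230,90])*[400/140,200/120])),3,(0,0,255),1);cv2.circle(out2,tuple(int(v) for v in ((proj(b,t)-[100,130])*[400/200,200/170]+[400,0])),3,(0,0,255),1)
cv2.imwrite("pics/g2.png",np.vstack([out,out2]))
E
```

```text
t 20.1 p [0.5032 0.3302 0.1738] q [ 75.   22.3 -32.5  42.4 -70.1 -57. ] lean 47.3 az -45.3 xt [ 0.49  -0.469  0.734] yt [-0.702 -0.712  0.014] F [-1.3 -1.2 -1.7] op 0.0006 gf 0.0
tip px [307.2245413  131.21319242] [194.73807058 218.85954218]
```

View pics/g2.png

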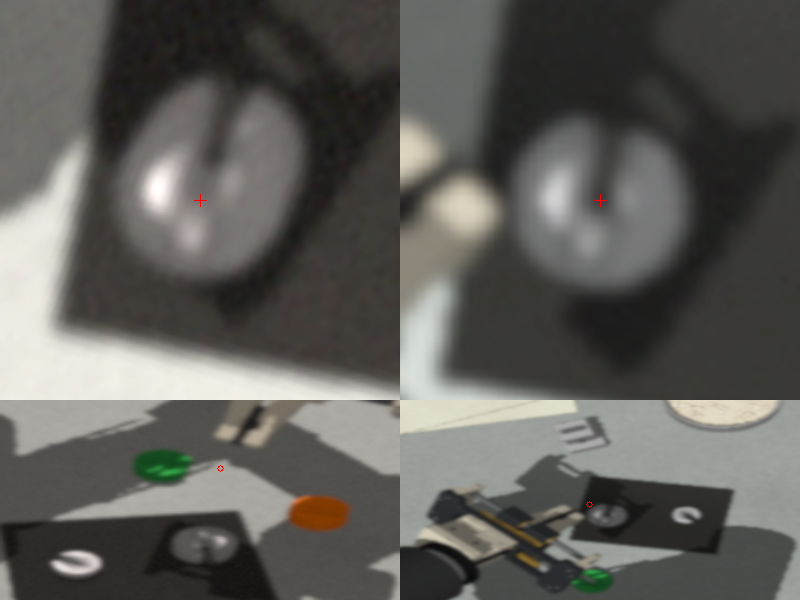

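```bash
python3 - <<'E'
from h import *
import mv
o,R=mv.cur()
a=ctrl.snapshot("scene");b=ctrl.snapshot("top")
for u,v in(((315.8,112.2),(189,227.8)),):
    X=tri([a,b],[u,v]);print(X,"reproj",proj(a,X),proj(b,X),"in tool frame",R.inv().apply(X-o["tool_pos"]))
c=lambda p,x,y,w,h,W,H:cv2.resize(p["color"][y:y+h,x:x+w,::-1],(W,H),interpolation=cv2.INTER_CUBIC)
out=np.hstack([c(a,285,85,60,60,400,400),c(b,160,195,60,60,400,400)])
t=o["tool_pos"]
for i,(p,x,y) in enumerate(((a,285,85),(b,160,195))):
    for k,col in((0,(0,0,255)),(-.019,(0,255,0)),(-.066,(255,0,0))):
        q=(proj(p,t+R.apply([0,0,k]))-[x,y])*400/60+[400*i,0];cv2.drawMarker(out,tuple(int(s) for s in q),col,cv2.MARKER_CROSS,10,1)
cv2.imwrite("pics/tip.png",out)
E
```

```text
t 20.2 p [0.5031 0.3292 0.1722] q [ 75.   22.4 -32.6  42.4 -70.1 -57. ] lean 47.4 az -45.5 xt [ 0.491 -0.467  0.736] yt [-0.702 -0.712  0.017] F [-1.   0.6 -0.7] op 0.0004 gf 0.0
[0.48332026 0.34448837 0.20028412] reproj [311.96261791 112.78428082] [185.70776329 226.84643289] in tool frame [ 0.00384649  0.0034732  -0.03720823]
```

View pics/tip.png

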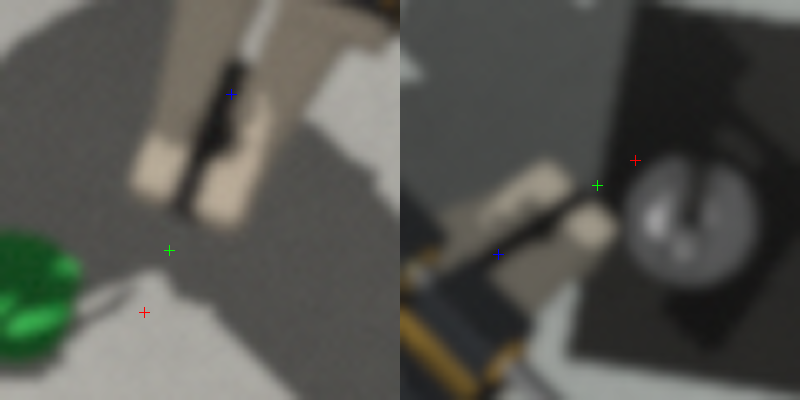

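```bash
python3 - <<'E'
from h import *
from scipy.spatial.transform import Rotation as Ro
c=np.load("cal.npz");a=dict(R=c["Ra"],t=c["ta"],camera_matrix=c["Ka"]);b=dict(R=c["Rb"],t=c["tb"],camera_matrix=c["Kb"])
R=Ro.from_matrix(np.array([[.491,-.467,.736],[-.702,-.712,.017]]+[np.cross([.491,-.467,.736],[-.702,-.712,.017])]).T)
p=np.array([.5031,.3292,.1722])
X=tri([a,b],[(313.5,117),(188.2,225.75)]);print(X,proj(a,X),proj(b,X),"v",X-p,"tool",R.inv().apply(X-p))
# start: scene finger mid
s=(393,16.5)
for nm,v in(("tool",[0,0,.028]),("world",X-p)): print(nm,proj(a,np.array([.2847,.6115,.1947])+v),proj(b,np.array([.2847,.6115,.1947])+v))
print(proj(a,np.array([.2847,.6115,.1947])))
g=np.array([.0056,-.0057,.011])+[.4977,.3365,.003]
print("reported TCP goal for grasp",g-(X-p))
E
```

```text
[0.48724483 0.34385876 0.1921069 ] [311.8928773 117.2618223] [186.81876748 225.3686201 ] v [-0.01585517  0.01465876  0.0199069 ] tool [ 2.07662093e-05  1.03168360e-03 -2.93510703e-02]
tool [391.58883169  16.66863662] [ 49.26154736 327.0810734 ]
world [393.08844974  14.56950253] [ 43.71571128 334.68242553]
[388.14852807  27.51862469]
reported TCP goal for grasp [ 0.51915517  0.31614124 -0.0059069 ]
```

The finger tips sit about 29 mm short of the reported TCP, purely along the tool axis (the missed grasp and the start picture agree). I'll correct for that: open, shift, and descend in small steps while watching the force.

```bash
python3 mv.py "(.519,.316,.03)" "(.519,.316,.004)" "(.519,.316,-.006)"
```

```text
t 20.3 p [0.5031 0.3291 0.1717] q [ 75.   22.5 -32.6  42.4 -70.1 -57. ] lean 47.4 az -45.6 xt [ 0.491 -0.466  0.736] yt [-0.702 -0.712  0.018] F [ 1.3 -0.2 -0.2] op 0.0007 gf 0.0
calls 1 each [-0.452 -0.022  0.555] rows 3
calls 1 each [-0.096 -0.002  0.088] rows 1
calls 1 each [-0.037 -0.001  0.034] rows 1
```

Request:
carry_out(deltas=[[[-0.05,0,0.06,0,0.8],[-0.1,0,0.12,0,0.8],[-0.15,-0.01,0.2,0,0.8],[-0.2,-0.02,0.26,0,0.8],[-0.25,-0.02,0.32,0,0.8]]])

```text
clock: 20.8
tool_pos: [0.5146, 0.3219, 0.0905]
orientation: [178.5, -47.4, -43.5]
force: [-0.5, -0.4, 0.4]
opening: 0.0352
gripper_force: 0.0
```

Request:
carry_out(deltas=[[[0,0,0,0,0.8],[-0.05,0,0.07,0,0.8],[-0.1,0,0.12,0,0.8],[-0.17,0,0.2,0,0.8],[-0.2,0,0.235,0,0.8]]])

```text
clock: 21.3
tool_pos: [0.5189, 0.3156, 0.0296]
orientation: [178.5, -47.4, -43.5]
force: [-0.1, -0.4, 0.9]
opening: 0.0745
gripper_force: 0.0
```

```bash
python3 mv.py "(.519,.316,.004)" "(.519,.316,-.006)"
```

```text
t 21.3 p [0.5189 0.3156 0.0296] q [ 70.9  32.5 -40.7  52.3 -56.4 -70.5] lean 47.4 az -45.6 xt [ 0.491 -0.466  0.736] yt [-0.702 -0.712  0.018] F [-0.1 -0.4  0.9] op 0.0745 gf 0.0
calls 1 each [-0.095 -0.004  0.086] rows 1
calls 1 each [-0.037 -0.001  0.034] rows 1
```

Request:
carry_out(deltas=[[[-0.05,0,0.045,0,0.8],[-0.095,-0.004,0.086,0,0.8]]])

```text
clock: 21.5
tool_pos: [0.5193, 0.3171, 0.0049]
orientation: [178.7, -47.3, -43.6]
force: [0.2, 0.3, 0.3]
opening: 0.0784
gripper_force: 0.0
```

Request:
carry_out(deltas=[[[-0.018,0,0.017,0,0.8],[-0.03,0,0.027,0,0.8]]])

```text
clock: 21.7
tool_pos: [0.5191, 0.3169, -0.0028]
orientation: [178.6, -47.4, -43.6]
force: [0.0, -0.0, 0.5]
opening: 0.0791
gripper_force: 0.0
```

Request:
carry_out(deltas=[[[-0.011,0,0.01,0,-1],[-0.011,0,0.01,0,-1],[-0.011,0,0.01,0,-1],[-0.011,0,0.01,0,-1],[-0.011,0,0.01,0,-1]]])

```text
clock: 22.2
tool_pos: [0.5191, 0.3172, -0.005]
orientation: [178.7, -47.3, -43.6]
force: [-0.1, 0.9, 0.7]
opening: 0.0488
gripper_force: 30.0
```

Request:
carry_out(deltas=[[[0,0,0,0,-1]]])

```text
clock: 22.3
tool_pos: [0.5192, 0.3172, -0.005]
orientation: [178.7, -47.3, -43.6]
force: [-1.1, 0.4, 1.8]
opening: 0.049
gripper_force: 30.0
```

Gripped (49 mm, 30 N). Lifting and going to a point short of the hanger.

```bash
python3 mv.py "(.519,.317,.12)" "(.495,.004,.12)"
```

```text
t 22.3 p [ 0.5192  0.3172 -0.005 ] q [ 70.1  35.4 -41.9  55.3 -53.8 -74.5] lean 47.4 az -45.4 xt [ 0.491 -0.467  0.735] yt [-0.702 -0.712  0.016] F [-1.1  0.4  1.8] op 0.049 gf 30.0
calls 1 each [ 0.46   0.011 -0.424] rows 3
calls 2 each [0.336 0.599 0.379] rows 4
```

Request:
carry_out(deltas=[[[0.1,0,-0.09,0,-1],[0.25,0.01,-0.23,0,-1],[0.42,0.01,-0.38,0,-1],[0.46,0.01,-0.42,0,-1]]])

```text
clock: 22.7
tool_pos: [0.5199, 0.3182, 0.1228]
orientation: [179.1, -47.2, -43.9]
force: [-0.0, 0.9, -2.9]
opening: 0.0492
gripper_force: 30.0
```

Request:
carry_out(deltas=[[[0.07,0.12,0.08,0,-1],[0.15,0.26,0.17,0,-1],[0.24,0.42,0.27,0,-1],[0.32,0.56,0.36,0,-1],[0.34,0.6,0.38,0,-1]]])

```text
clock: 23.2
tool_pos: [0.5061, 0.1542, 0.1189]
orientation: [178.4, -47.3, -43.6]
force: [0.9, 0.9, -3.1]
opening: 0.0492
gripper_force: 30.0
```

Request:
carry_out(deltas=[[[0.1,0.18,0.12,0,-1],[0.19,0.34,0.22,0,-1],[0.27,0.48,0.3,0,-1],[0.32,0.56,0.36,0,-1],[0.34,0.6,0.38,0,-1]]])

```text
clock: 23.7
tool_pos: [0.526, 0.0444, 0.1574]
orientation: [175.8, -45.7, -43.8]
force: [-0.4, 0.2, -3.1]
opening: 0.0487
gripper_force: 30.0
```

```bash
python3 - <<'E'
from h import *
import mv
np.set_printoptions(precision=4,suppress=True)
o,R=mv.cur();p=o["tool_pos"]
a=ctrl.snapshot("scene");b=ctrl.snapshot("top")
for n,im in(("s",a),("t",b)):
    for k in("feed_weight_center","feed_weight_mouth","fitted_weight_center","hanger_seat"):
        zz={"feed_weight_center":p[2]+.017,"feed_weight_mouth":p[2]+.017,"fitted_weight_center":.071,"hanger_seat":.062}[k]
        print(n,k,[(np.round(d["centre"],1).tolist(),round(d["p"],2),onz(im,d["centre"],zz)[:2].round(4)) for d in ctrl.spot_point(im,k)[:3]])
c=lambda q,x,y,w,h,W,H:cv2.resize(q["color"][y:y+h,x:x+w,::-1],(W,H),interpolation=cv2.INTER_CUBIC)
cv2.imwrite("pics/p.png",np.hstack([c(a,120,150,80,100,400,500),c(b,290,160,80,100,400,500)]))
np.savez("last.npz",a=a["color"],b=b["color"])
E
```

```text
t 23.7 p [0.526  0.0444 0.1574] q [ 51.8   7.2 -58.2  59.3 -54.9 -56.1] lean 45.8 az -49.6 xt [ 0.504 -0.483  0.716] yt [-0.728 -0.684  0.051] F [-0.4  0.2 -3.1] op 0.0487 gf 30.0
s feed_weight_center [([169.0, 165.8], 0.84, array([0.507 , 0.0604])), ([286.6, 129.8], 0.74, array([0.4887, 0.2931])), ([341.7, 161.2], 0.64, array([0.5894, 0.3641]))]
s feed_weight_mouth [([295.5, 129.8], 0.74, array([0.4937, 0.3096])), ([168.9, 178.8], 0.72, array([0.535 , 0.0546])), ([350.8, 159.8], 0.66, array([0.5914, 0.3815]))]
s fitted_weight_center [([153.0, 211.5], 0.73, array([0.5281, 0.0081]))]
s hanger_seat [([158.3, 218.2], 0.42, array([0.5406, 0.0147]))]
t feed_weight_center [([314.1, 213.9], 0.81, array([0.5092, 0.0637])), ([160.9, 239.4], 0.79, array([0.4589, 0.4046])), ([197.1, 283.9], 0.52, array([0.3616, 0.3231]))]
t feed_weight_mouth [([317.4, 205.1], 0.79, array([0.5288, 0.0554])), ([151.7, 233.8], 0.56, array([0.4717, 0.4255])), ([190.3, 276.8], 0.47, array([0.3769, 0.3381]))]
t fitted_weight_center [([329.2, 207.3], 0.47, array([0.5375, 0.0114]))]
t hanger_seat [([329.9, 211.1], 0.37, array([0.529 , 0.0086]))]
```

The elbow limit was reached here and tipped the tool about 3.5°. I'll refit the arm model with the new readings and check which slide positions can be reached.

```bash
cat > refit.py <<'E'
from k3 import *
from mv import cur
o,R=cur();q=o["joint_pos"]
D=[([81.5388,20.5874,.6399,-.018,-70.1375],[.2847,.6115,.1947]),([83.847,24.777,71.713,1.332,-135.032],[.2594,.5543,.678]),([12.0435,22.497,38.045,-2.374,-102.983],[.7184,-.0258,.4629]),([2.159,48.21,71.62,-.97,-105.5],[.9376,-.1499,.3758]),([3.3,50.7,71.7,6.2,-81.4],[1.1037,-.1709,.4126]),
([-86.3,28.3,56,-30.7,-107.7],[.0846,-.7834,.5026]),([-85.1,47,71.7,-25.9,-83.4],[.0987,-1.0873,.4143]),([-40.9,22.7,20.9,1.5,-47.9],[.595,-.7801,.4322]),([-39.6,53.6,71.7,5,-60.9],[.7988,-.9478,.4401]),([35.9,3.2,-23.4,52.8,-65.9],[.7002,-.0032,.452]),([74.4,24.6,-34.7,44,-66.7],[.5059,.3287,.1389]),([73,33.7,-40.5,51.3,-56.1],[.5031,.3288,.0164]),([70.1,35.4,-41.9,55.3,-53.8],[.5192,.3172,-.005]),(q[:5],o["tool_pos"])]
# lateral split: d at shoulder, d2 at wrist, plus flange offset free
def fk2(q,V):
    h,a1,a2,L,d,b,a0,w=V;q=np.radians(q)
    Rz=Ro.from_euler('z',q[0]);F=Rz*Ro.from_euler('y',q[1]-q[2])
    T4=F*Ro.from_euler('x',-q[3]);T=T4*Ro.from_euler('y',-q[4])
    return Rz.apply([a0+a1*np.sin(q[1]),d,h+a1*np.cos(q[1])])+F.apply([a2,0,b])+T4.apply([0,w,0])+T.apply([L,0,0]),T
f=lambda V:np.concatenate([fk2(x,V)[0]-p for x,p in D])
s=least_squares(f,[.22,.58,.47,.42,-.19,0,0,0]);V=s.x;print(V.round(4),"max",np.abs(s.fun).max().round(4))
T=fk2(q[:5],V)[1];print("dir",T.apply([1,0,0]).round(3),R.apply([0,0,1]).round(3))
td0=np.array([.736*np.cos(np.radians(-45.4)),.736*np.sin(np.radians(-45.4)),-.677])
for nm,td in(("now",R.apply([0,0,1])),("orig",td0)):
  for p in((.52,.05,.12),(.505,.01,.11),(.5115,.0007,.078),(.535,-.004,.078),(.5555,-.008,.072)):
    g=lambda v:np.r_[(fk2(v,V)[0]-p)*10,(fk2(v,V)[1].apply([1,0,0])-td)*3]
    r=least_squares(g,np.clip(q[:5],lo[:5]+.2,hi[:5]-.2),bounds=(lo[:5],hi[:5]))
    print(nm,p,r.x.round(0),"poserr mm",(r.fun[:3]*100).round(1),"dir deg",(r.fun[3:]/3*57).round(1))
E
python3 refit.py
```

```text
t 24.2 p [0.526  0.0459 0.157 ] q [ 51.9   7.3 -58.2  59.3 -54.9 -56.2] lean 45.9 az -49.5 xt [ 0.505 -0.481  0.716] yt [-0.726 -0.685  0.052] F [ 1.1  0.5 -3.7] op 0.049 gf 30.0
[ 1.997e-01  6.010e-01  4.637e-01  4.093e-01  6.000e-04 -0.000e+00
  2.000e-04 -1.924e-01] max 0.0008
dir [ 0.466 -0.546 -0.696] [ 0.466 -0.546 -0.696]
now (0.52, 0.05, 0.12) [ 52.  11. -58.  59. -53.] poserr mm [3.5 4.3 3.6] dir deg [-1.7 -0.8 -0.5]
now (0.505, 0.01, 0.11) [ 49.  11. -58.  57. -53.] poserr mm [ 9.9 11.1 10.1] dir deg [-4.8 -1.9 -1.4]
now (0.5115, 0.0007, 0.078) [ 46.  15. -58.  60. -50.] poserr mm [14.3 14.3 11.8] dir deg [-6.3 -2.6 -1.6]
now (0.535, -0.004, 0.078) [ 42.  16. -58.  66. -49.] poserr mm [13.2 11.5  9.6] dir deg [-5.3 -2.2 -1.4]
now (0.5555, -0.008, 0.072) [ 37.  17. -58.  72. -47.] poserr mm [12.5  9.5  7.7] dir deg [-4.6 -1.9 -1.2]
orig (0.52, 0.05, 0.12) [ 52.  11. -58.  60. -53.] poserr mm [7.6 9.5 7.9] dir deg [-3.7 -1.8 -1.1]
orig (0.505, 0.01, 0.11) [ 50.  11. -58.  58. -53.] poserr mm [14.3 16.  14.6] dir deg [-6.8 -2.9 -2.2]
orig (0.5115, 0.0007, 0.078) [ 46.  15. -58.  61. -50.] poserr mm [19.1 19.2 15.7] dir deg [-8.3 -3.7 -2.3]
orig (0.535, -0.004, 0.078) [ 41.  15. -58.  67. -49.] poserr mm [18.5 16.1 13.3] dir deg [-7.3 -3.3 -2.2]
orig (0.5555, -0.008, 0.072) [ 37.  17. -58.  73. -47.] poserr mm [18.3 13.9 11.1] dir deg [-6.5 -3.  -1.9]
```

View pics/p.png

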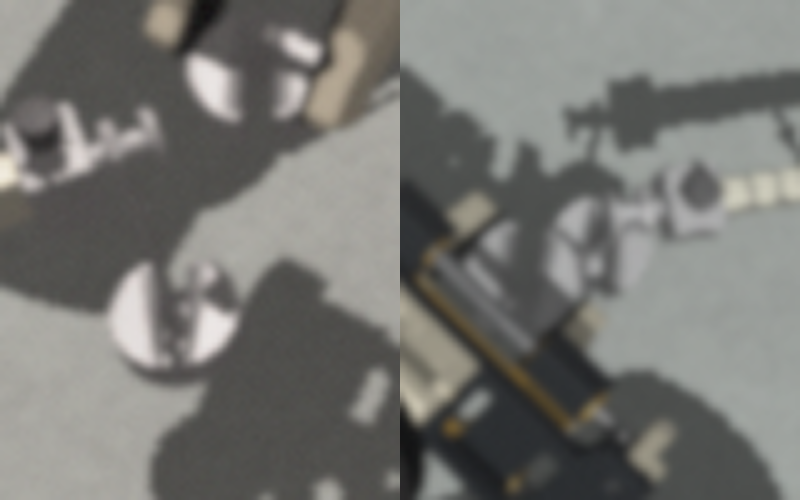

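```bash
cat > srch.py <<'E'
import io,contextlib
with contextlib.redirect_stdout(io.StringIO()):
    from refit import *
lo2=lo.copy();hi2=hi.copy();lo2[2]=-57.5
def sol(p,td,x0):
    g=lambda v:np.r_[(fk2(v,V)[0]-p)*10,(fk2(v,V)[1].apply([1,0,0])-td)*3]
    b=None
    for x in x0:
        r=least_squares(g,np.clip(x,lo2[:5]+.2,hi2[:5]-.2),bounds=(lo2[:5],hi2[:5]))
        if b is None or r.cost<b.cost:b=r
    return b
def tcp(c,bot,th,ph):
    u=np.array([np.cos(ph),np.sin(ph),0]);return np.array([c[0],c[1],bot+.012-.029*np.cos(th)])+u*(.0076+.029*np.sin(th))
def td(th,ph): return np.array([np.sin(th)*np.cos(ph),np.sin(th)*np.sin(ph),-np.cos(th)])
if __name__=="__main__":
  for thd in(36,39,42,45,48):
    L=[]
    for phd in(-100,-90,-80,-70,-60,-50,-40,-20,0,20):
        th,ph=np.radians([thd,phd]);c=0
        for cc,bot in(((.490,.020),.086),((.534,.0113),.080)):
            r=sol(tcp(cc,bot,th,ph),td(th,ph),[q[:5],[80,10,-40,30,-70],[20,10,-50,90,-40]]);c=max(c,np.abs(r.fun).max())
        L.append("%d:%.3f"%(phd,c))
    print(thd,L)
E
python3 srch.py
```

```text
36 ['-100:0.000', '-90:0.000', '-80:0.000', '-70:0.000', '-60:0.054', '-50:0.228', '-40:0.379', '-20:0.589', '0:0.555', '20:0.121']
39 ['-100:0.000', '-90:0.000', '-80:0.000', '-70:0.000', '-60:0.088', '-50:0.273', '-40:0.436', '-20:0.670', '0:0.252', '20:0.079']
42 ['-100:0.000', '-90:0.000', '-80:0.000', '-70:0.000', '-60:0.117', '-50:0.313', '-40:0.486', '-20:0.742', '0:0.171', '20:0.015']
45 ['-100:0.000', '-90:0.000', '-80:0.000', '-70:0.000', '-60:0.142', '-50:0.348', '-40:0.530', '-20:0.806', '0:0.094', '20:0.000']
48 ['-100:0.000', '-90:0.000', '-80:0.000', '-70:0.000', '-60:0.164', '-50:0.379', '-40:0.568', '-20:0.860', '0:0.014', '20:0.000']
```

The exact model shows leans near azimuth −66° reach the hanger. Pushing inward against the elbow limit turns the lean that way, so I'll do that here, away from the hanger. After that I'll set the disc on the bench and regrip it flat.

Request:
carry_out(deltas=[[[-0.7,0.62,0.11,0,-1]]])

```text
clock: 24.3
tool_pos: [0.4978, 0.0546, 0.1449]
orientation: [174.3, -44.9, -44.1]
force: [-0.0, -0.3, -3.9]
opening: 0.0489
gripper_force: 30.0
```

Request:
carry_out(deltas=[[[-0.7,0.62,0.11,0,-1]]])

```text
clock: 24.4
tool_pos: [0.4648, 0.066, 0.1313]
orientation: [172.7, -44.2, -44.1]
force: [0.9, 1.0, -3.9]
opening: 0.0491
gripper_force: 30.0
```

Request:
carry_out(deltas=[[[-0.7,0.62,0.11,0,-1]]])

```text
clock: 24.5
tool_pos: [0.4295, 0.0781, 0.1179]
orientation: [171.3, -43.6, -44.1]
force: [0.9, 0.7, -2.5]
opening: 0.049
gripper_force: 30.0
```

```bash
python3 mv.py
```

```text
t 24.5 p [0.4295 0.0781 0.1179] q [ 69.7   9.5 -58.2  40.7 -59.6 -60.2] lean 44.3 az -56.6 xt [ 0.52  -0.504  0.69 ] yt [-0.763 -0.637  0.109] F [ 0.9  0.7 -2.5] op 0.049 gf 30.0
```

Request:
carry_out(deltas=[[[0.08,0.64,0.52,0,-1]]])

```text
clock: 24.6
tool_pos: [0.4242, 0.0608, 0.1214]
orientation: [169.5, -42.8, -43.7]
force: [1.4, -0.5, -2.8]
opening: 0.0485
gripper_force: 30.0
```

Request:
carry_out(deltas=[[[-0.3,0.7,0.4,0,-1]]])

```text
clock: 24.7
tool_pos: [0.4008, 0.0497, 0.1184]
orientation: [167.8, -42.0, -44.3]
force: [0.2, -1.3, -2.6]
opening: 0.049
gripper_force: 30.0
```

```bash
python3 mv.py
```

```text
t 24.7 p [0.4008 0.0497 0.1184] q [ 71.    7.8 -58.2  34.6 -61.8 -57.2] lean 43.4 az -62.2 xt [ 0.532 -0.519  0.669] yt [-0.784 -0.601  0.157] F [ 0.2 -1.3 -2.6] op 0.049 gf 30.0
```

Request:
carry_out(deltas=[[[0,0.7,0.45,0,-1]]])

```text
clock: 24.8
tool_pos: [0.3843, 0.032, 0.1248]
orientation: [166.1, -41.2, -44.5]
force: [0.9, 0.8, -2.5]
opening: 0.0488
gripper_force: 30.0
```

Request:
carry_out(deltas=[[[0,0.7,0.45,0,-1]]])

```text
clock: 24.9
tool_pos: [0.3665, 0.0131, 0.1336]
orientation: [164.6, -40.3, -44.8]
force: [1.0, -0.6, -3.1]
opening: 0.0491
gripper_force: 30.0
```

Request:
carry_out(deltas=[[[0,0.7,0.45,0,-1]]])

```text
clock: 25.0
tool_pos: [0.3465, -0.0055, 0.1437]
orientation: [163.3, -39.5, -45.2]
force: [0.5, 0.1, -2.0]
opening: 0.0488
gripper_force: 30.0
```

```bash
cat > feas.py <<'E'
from srch import *
from mv import leg
z=R.apply([0,0,1]);th=np.arccos(-z[2]);ph=np.arctan2(z[1],z[0])
xt,yt=R.apply([1,0,0]),R.apply([0,1,0]);al=np.arctan2(yt[2],xt[2])
print(o["tool_pos"].round(4),q.round(1),"lean az",np.degrees([th,ph]).round(1),"turn for level y",(al/2/np.pi).round(4))
x=q[:5]
for nm,c,bot in(("down",(.47,.12),0),("downup",(.47,.12),.03),("mid",(.48,.06),.10),("s0",(.490,.020),.086),("s1",(.534,.0113),.080)):
    p=tcp(c,bot,th,ph);r=sol(p,z,[x,q[:5]]);x=r.x;print(nm,p.round(4),x.round(0),np.abs(r.fun).max().round(4))
E
python3 feas.py
```

```text
[ 0.3465 -0.0055  0.1437] [ 74.    0.5 -58.2  24.7 -69.7 -52. ] lean az [ 42.3 -70.5] turn for level y 0.0534
down [ 0.4791  0.0944 -0.0094] [ 58.  29. -51.  45. -49.] 0.0
downup [0.4791 0.0944 0.0206] [ 58.  26. -49.  41. -53.] 0.0
mid [0.4891 0.0344 0.0906] [ 53.  17. -50.  42. -57.] 0.0
s0 [ 0.4991 -0.0056  0.0766] [ 47.  17. -54.  48. -53.] 0.0
s1 [ 0.5431 -0.0143  0.0706] [ 42.  20. -51.  53. -52.] 0.0
```

```bash
python3 - <<'E'
from mv import *
o,R=cur()
G=Ro.from_euler('xyz',[178.7,-47.3,-43.6],degrees=True)
m=np.array([np.cos(np.radians(-12.5)),np.sin(np.radians(-12.5)),0])
for t in(-10,0,10,19.2):
    Q=R*Ro.from_euler('z',t,degrees=True)*G.inv()
    n=Q.apply([0,0,1]);k=Q.apply(m);print(t,"normal",n.round(3),"tilt",np.degrees(np.arccos(n[2])).round(1),"mouth az",np.degrees(np.arctan2(k[1],k[0])).round(1),"dip",np.degrees(np.arcsin(k[2])).round(1))
d=R.apply(G.inv().apply([-.0215,.0193,.017]));print("disc centre now",o["tool_pos"]+d)
E
```

```text
t 25.0 p [ 0.3465 -0.0055  0.1437] q [ 74.    0.5 -58.2  24.7 -69.7 -52. ] lean 42.3 az -70.5 xt [ 0.544 -0.548  0.636] yt [-0.808 -0.545  0.222] F [ 0.5  0.1 -2. ] op 0.0488 gf 30.0
-10 normal [0.333 0.093 0.938] tilt 20.2 mouth az -19.2 dip -16.8
0 normal [0.234 0.019 0.972] tilt 13.6 mouth az -25.4 dip -11.8
10 normal [ 0.124 -0.043  0.991] tilt 7.5 mouth az -32.0 dip -7.3
19.2 normal [ 0.015 -0.087  0.996] tilt 5.1 mouth az -38.3 dip -3.8
disc centre now [0.33394364 0.01830058 0.16376298]
```

```bash
python3 mv.py "(.4825,.0965,.045)" "(.4825,.0965,.0)"
```

```text
t 25.0 p [ 0.3465 -0.0055  0.1437] q [ 74.    0.5 -58.2  24.7 -69.7 -52. ] lean 42.3 az -70.5 xt [ 0.544 -0.548  0.636] yt [-0.808 -0.545  0.222] F [ 0.5  0.1 -2. ] op 0.0488 gf 30.0
calls 1 each [-0.223 -0.937  0.195] rows 4
calls 1 each [-0.143 -0.05   0.166] rows 1
```

Request:
carry_out(deltas=[[[-0.06,-0.25,0.05,-0.014,-1],[-0.12,-0.5,0.1,-0.028,-1],[-0.18,-0.74,0.15,-0.028,-1],[-0.22,-0.94,0.19,-0.028,-1],[-0.22,-0.94,0.19,-0.028,-1]]])

```text
clock: 25.5
tool_pos: [0.4869, 0.1002, 0.0425]
orientation: [155.9, -36.0, -33.1]
force: [-0.7, -0.1, -3.1]
opening: 0.0491
gripper_force: 30.0
```

```bash
python3 - <<'E'
from mv import *
o,R=cur()
G=Ro.from_euler('xyz',[178.7,-47.3,-43.6],degrees=True);Q=R*G.inv()
d=Q.apply([-.0215,.0193,.017]);n=Q.apply([0,0,1]);c=o["tool_pos"]+d
low=c[2]-9e-3*n[2]-25e-3*np.sqrt(1-n[2]**2);print("centre",c.round(4),"n",n.round(3),"lowest",low.round(4))
leg(R,np.array([0,0,-low+.004]));leg(R,np.array([0,0,-.005]))
E
```

```text
t 25.5 p [0.4869 0.1002 0.0425] q [ 58.5  24.6 -46.9  39.6 -55.5 -43.2] lean 42.4 az -70.4 xt [ 0.678 -0.442  0.588] yt [-0.7   -0.633  0.33 ] F [-0.7 -0.1 -3.1] op 0.0491 gf 30.0
centre [0.4736 0.1231 0.0631] n [0.334 0.096 0.938] lowest 0.0459
calls 1 each [-0.123 -0.069  0.155] rows 1
calls 1 each [-0.015 -0.008  0.018] rows 1
```

Request:
carry_out(deltas=[[[-0.06,-0.035,0.075,0,-1],[-0.112,-0.063,0.141,0,-1],[-0.112,-0.063,0.141,0,-1]]])

```text
clock: 25.8
tool_pos: [0.4834, 0.0965, 0.0066]
orientation: [155.8, -36.0, -33.2]
force: [-0.5, -0.7, -2.5]
opening: 0.0491
gripper_force: 30.0
```

Request:
carry_out(deltas=[[[0,0,0,0,0.6],[0,0,0,0,0.6],[0,0,0,0,0.6]]])

```text
clock: 26.1
tool_pos: [0.4845, 0.0979, 0.009]
orientation: [156.2, -36.0, -33.4]
force: [0.7, -0.4, 0.8]
opening: 0.0667
gripper_force: 0.0
```

```bash
python3 mv.py; python3 feas.py
```

```text
t 26.1 p [0.4845 0.0979 0.009 ] q [ 57.8  27.4 -49.3  42.7 -51.3 -47.5] lean 42.3 az -70.2 xt [ 0.675 -0.445  0.588] yt [-0.701 -0.634  0.326] F [ 0.7 -0.4  0.8] op 0.0667 gf 0.0
[0.4845 0.0979 0.009 ] [ 57.8  27.4 -49.3  42.7 -51.3 -47.5] lean az [ 42.3 -70.2] turn for level y 0.0806
down [ 0.4792  0.0945 -0.0095] [ 58.  29. -51.  45. -49.] 0.0
downup [0.4792 0.0945 0.0205] [ 58.  26. -49.  42. -52.] 0.0
mid [0.4892 0.0345 0.0905] [ 53.  17. -51.  42. -57.] 0.0
s0 [ 0.4992 -0.0055  0.0765] [ 47.  17. -54.  48. -53.] 0.0
s1 [ 0.5432 -0.0142  0.0705] [ 42.  20. -51.  53. -52.] 0.0
```

Request:
carry_out(deltas=[[[0.07,0.04,-0.09,0,0.8],[0.15,0.08,-0.19,0.02,0.8],[0.15,0.08,-0.19,0.045,0.8],[0.15,0.08,-0.19,0.07,0.8],[0.15,0.08,-0.19,0.0806,0.8]]])

```text
clock: 26.6
tool_pos: [0.4847, 0.0985, 0.0601]
orientation: [-179.7, -42.2, -70.7]
force: [0.0, -0.1, -0.1]
opening: 0.0786
gripper_force: 0.0
```

```bash
cat > look.py <<'E'
from h import *
import mv
np.set_printoptions(precision=4,suppress=True)
def run(zc,near,names=("feed_weight_center","feed_weight_mouth")):
    a=ctrl.snapshot("scene");b=ctrl.snapshot("top");out={}
    for k in names:
        for n,im in(("s",a),("t",b)):
            for d in ctrl.spot_point(im,k):
                X=onz(im,d["centre"],zc)
                if np.hypot(*(X[:2]-near))<.05: print(n,k,round(d["p"],2),X[:2]);out[n,k]=X[:2];break
    for n,im in(("s",a),("t",b)):
        for d in ctrl.silhouettes(im,"feed_weight_center"):
            m=d["mask"];ys,xs=np.nonzero(m)
            X=onz(im,(xs.mean(),ys.mean()),zc)
            if len(xs) and np.hypot(*(X[:2]-near))<.05:
                box=[onz(im,(u,v),zc)[:2] for u,v in((xs.min(),ys.mean()),(xs.max(),ys.mean()),(xs.mean(),ys.min()),(xs.mean(),ys.max()))]
                print(n,"mask",round(d["p"],2),len(xs),X[:2],"L,R,T,B",np.round(box,3).tolist());break
    return a,b,out
E
python3 - <<'E'
from look import *
o,R=mv.cur(); a,b,_=run(.009,np.array([.47,.12]))
np.savez("disc.npz",a=a["color"],b=b["color"])
E
```

```text
t 26.6 p [0.4847 0.0985 0.0601] q [ 58.8  22.7 -46.5  38.4 -57.2 -71.2] lean 42.2 az -70.2 xt [ 0.245 -0.699  0.672] yt [-0.942 -0.334 -0.004] F [ 0.  -0.1 -0.1] op 0.0786 gf 0.0
s feed_weight_center 0.87 [0.4709 0.1154]
t feed_weight_center 0.57 [0.4674 0.1186]
s feed_weight_mouth 0.6 [0.4912 0.1088]
t feed_weight_mouth 0.77 [0.4919 0.1139]
s mask 0.76 359 [0.4698 0.1184] L,R,T,B [[0.463, 0.096], [0.478, 0.145], [0.442, 0.125], [0.498, 0.112]]
t mask 0.79 188 [0.4663 0.1169] L,R,T,B [[0.467, 0.14], [0.466, 0.098], [0.49, 0.116], [0.445, 0.118]]
```

```bash
python3 mv.py "(.4765,.0987,.012)" "(.4765,.0987,-.011)"
```

```text
t 27.0 p [0.4845 0.098  0.0591] q [ 58.8  22.8 -46.5  38.4 -57.2 -70.8] lean 42.3 az -70.3 xt [ 0.252 -0.695  0.673] yt [-0.941 -0.339  0.002] F [ 0.3  0.1 -0.1] op 0.0791 gf 0.0
calls 1 each [-0.171  0.036  0.163] rows 1
calls 1 each [-0.077 -0.     0.085] rows 1
```

Request:
carry_out(deltas=[[[-0.09,0.02,0.08,0,0.8],[-0.17,0.036,0.163,0,0.8],[-0.21,0.036,0.205,0,0.8]]])

```text
clock: 27.3
tool_pos: [0.4759, 0.0982, -0.0007]
orientation: [179.7, -42.4, -70.0]
force: [-0.1, -0.3, 0.6]
opening: 0.079
gripper_force: 0.0
```

Request:
carry_out(deltas=[[[-0.02,0,0.022,0,0.8],[-0.037,0,0.042,0,0.8]]])

```text
clock: 27.5
tool_pos: [0.4768, 0.0987, -0.0109]
orientation: [179.9, -42.3, -70.1]
force: [0.5, 0.8, 0.7]
opening: 0.0788
gripper_force: 0.0
```

Request:
carry_out(deltas=[[[0,0,0,0,-1],[0,0,0,0,-1],[0,0,0,0,-1],[0,0,0,0,-1],[0,0,0,0,-1]]])

```text
clock: 28.0
tool_pos: [0.4767, 0.0989, -0.0104]
orientation: [179.9, -42.3, -70.2]
force: [-0.5, 1.6, 1.8]
opening: 0.0486
gripper_force: 30.0
```

```bash
python3 mv.py "(.4768,.0987,.09)" "(.48,.02,.09)"
```

```text
t 28.0 p [ 0.4767  0.0989 -0.0104] q [ 58.2  29.1 -50.6  44.  -49.2 -79.3] lean 42.3 az -70.3 xt [ 0.251 -0.696  0.673] yt [-0.941 -0.338  0.001] F [-0.5  1.6  1.8] op 0.0486 gf 30.0
calls 1 each [ 0.339  0.    -0.371] rows 3
calls 1 each [0.278 0.118 0.253] rows 2
```

Request:
carry_out(deltas=[[[0.1,0,-0.11,0,-1],[0.24,0,-0.26,0,-1],[0.34,0,-0.37,0,-1],[0.34,0,-0.37,0,-1]]])

```text
clock: 28.4
tool_pos: [0.4778, 0.1001, 0.0922]
orientation: [-179.7, -42.1, -70.4]
force: [-0.5, 0.5, -2.9]
opening: 0.0485
gripper_force: 30.0
```

```bash
python3 mv.py "(.488,.01,.09)"
```

```text
t 28.4 p [0.4778 0.1001 0.0922] q [ 60.2  19.5 -45.   35.8 -61.1 -68.2] lean 42.1 az -70.0 xt [ 0.249 -0.699  0.67 ] yt [-0.941 -0.338 -0.003] F [-0.5  0.5 -2.9] op 0.0485 gf 30.0
calls 1 each [0.32  0.104 0.304] rows 2
```

Request:
carry_out(deltas=[[[0.1,0.03,0.09,0,-1],[0.22,0.07,0.21,0,-1],[0.3,0.095,0.285,0,-1],[0.32,0.104,0.304,0,-1],[0.32,0.104,0.304,0,-1]]])

```text
clock: 28.9
tool_pos: [0.4865, 0.0069, 0.0874]
orientation: [179.8, -42.3, -70.2]
force: [0.9, 0.4, -2.6]
opening: 0.0484
gripper_force: 30.0
```

```bash
python3 - <<'E'
from look import *
o,R=mv.cur();p=o["tool_pos"];zb=p[2]+.0104
print("exp centre",p[:2]+[-.0072,.0191])
a,b,_=run(zb+.009,p[:2]+[-.0072,.0191])
np.savez("pre.npz",a=a["color"],b=b["color"])
for n,im in(("s",a),("t",b)):
    for d in ctrl.spot_point(im,"fitted_weight_center")[:1]: print(n,"fit",d["p"],onz(im,d["centre"],.071)[:2])
    for d in ctrl.silhouettes(im,"fitted_weight_center")[:1]:
        ys,xs=np.nonzero(d["mask"]);print(n,"fitmask",round(d["p"],2),len(xs),onz(im,(xs.mean(),ys.mean()),.078)[:2],[onz(im,(u,v),.078)[:2].round(3).tolist() for u,v in((xs.min(),ys.mean()),(xs.max(),ys.mean()),(xs.mean(),ys.min()),(xs.mean(),ys.max()))])
E
python3 feas.py | tail -3
```

```text
t 28.9 p [0.4865 0.0069 0.0874] q [ 50.7  16.1 -53.3  44.4 -55.3 -68.3] lean 42.3 az -70.5 xt [ 0.25  -0.696  0.673] yt [-0.942 -0.337  0.002] F [ 0.9  0.4 -2.6] op 0.0484 gf 30.0
exp centre [0.4793 0.026 ]
t feed_weight_center 0.81 [0.4762 0.0309]
s feed_weight_mouth 0.82 [0.5066 0.0125]
t feed_weight_mouth 0.67 [0.5113 0.0235]
s mask 0.56 268 [0.4721 0.0273] L,R,T,B [[0.466, 0.008], [0.478, 0.046], [0.45, 0.031], [0.506, 0.021]]
t mask 0.69 239 [0.4764 0.0257] L,R,T,B [[0.477, 0.047], [0.476, 0.004], [0.5, 0.025], [0.454, 0.027]]
s fit 0.75 [0.5336 0.0085]
s fitmask 0.75 430 [0.5426 0.012 ] [[0.535, -0.011], [0.55, 0.035], [0.515, 0.017], [0.565, 0.008]]
t fit 0.7 [0.5375 0.0099]
t fitmask 0.58 222 [0.5309 0.0146] [[0.531, 0.038], [0.53, -0.011], [0.555, 0.013], [0.507, 0.016]]
mid [0.4891 0.0345 0.0906] [ 53.  17. -51.  42. -57.] 0.0
s0 [ 0.4991 -0.0055  0.0766] [ 47.  17. -54.  48. -53.] 0.0
s1 [ 0.5431 -0.0142  0.0706] [ 42.  20. -51.  53. -52.] 0.0
```

Feed disc centre is (0.477, 0.026) with its mouth at about −14°; the stem is at (0.534, 0.012). The needed slide is 57 mm along −14°, straight down the slot. Lowering to slide height, then sliding slowly.

Request:
carry_out(deltas=[[[-0.025,0,0.027,0,-1],[-0.043,0,0.047,0,-1],[-0.026,-0.034,0.062,0,-1],[-0.005,-0.077,0.081,0,-1],[0.016,-0.12,0.1,0,-1]]])

```text
clock: 30.0
tool_pos: [0.5161, 0.0012, 0.0752]
orientation: [179.9, -42.3, -70.2]
force: [0.1, 0.0, -3.0]
opening: 0.0486
gripper_force: 30.0
```

```bash
python3 - <<'E'
from look import *
o,R=mv.cur();p=o["tool_pos"]
print("moved",p-[.4865,.0069,.0874])
c=p[:2]-[.4865,.0069]+[.477,.026]
a,b,_=run(p[2]+.0194,c);print("exp",c)
mv.leg(R,np.array([.534,.012,0])-[c[0],c[1],0])
E
```

```text
t 30.0 p [0.5161 0.0012 0.0752] q [ 46.3  18.7 -52.2  48.8 -53.1 -68.4] lean 42.3 az -70.3 xt [ 0.251 -0.696  0.673] yt [-0.941 -0.338  0.002] F [ 0.1  0.  -3. ] op 0.0486 gf 30.0
moved [ 0.0296 -0.0057 -0.0122]
s feed_weight_center 0.67 [0.5066 0.0164]
t feed_weight_center 0.75 [0.5069 0.013 ]
s feed_weight_mouth 0.58 [0.5323 0.0099]
s mask 0.87 333 [0.502  0.0203] L,R,T,B [[0.495, -0.001], [0.509, 0.043], [0.479, 0.024], [0.534, 0.015]]
t mask 0.75 299 [0.5068 0.0193] L,R,T,B [[0.507, 0.047], [0.506, -0.002], [0.533, 0.018], [0.481, 0.021]]
exp [0.5066 0.0203]
calls 1 each [ 0.063 -0.115  0.057] rows 1
```

Request:
carry_out(deltas=[[[0.013,-0.024,0.012,0,-1],[0.026,-0.048,0.024,0,-1],[0.04,-0.073,0.036,0,-1],[0.053,-0.097,0.048,0,-1],[0.062,-0.115,0.056,0,-1]]])

```text
clock: 30.9
tool_pos: [0.5428, -0.007, 0.0751]
orientation: [179.9, -42.3, -70.2]
force: [-1.3, 1.5, -2.3]
opening: 0.0489
gripper_force: 30.0
```

```bash
python3 - <<'E'
from look import *
o,R=mv.cur();p=o["tool_pos"]
c=p[:2]-[.4865,.0069]+[.477,.026]
a,b,_=run(p[2]+.0194,c);print("exp",c)
np.savez("home.npz",a=a["color"],b=b["color"])
for n,im in(("s",a),("t",b)):
  for k,z in(("fitted_weight_center",.071),("hook_pin",.191)):
    for d in ctrl.spot_point(im,k)[:1]: print(n,k,round(d["p"],2),onz(im,d["centre"],z)[:2])
E
```

```text
t 30.9 p [ 0.5428 -0.007   0.0751] q [ 42.7  20.  -50.4  51.3 -52.5 -67. ] lean 42.3 az -70.4 xt [ 0.251 -0.696  0.673] yt [-0.941 -0.338  0.002] F [-1.3  1.5 -2.3] op 0.0489 gf 30.0
s feed_weight_center 0.62 [0.5317 0.0098]
t feed_weight_center 0.75 [0.5344 0.0094]
s feed_weight_mouth 0.79 [0.5615 0.0039]
t feed_weight_mouth 0.47 [0.5695 0.0086]
s mask 0.63 360 [0.5309 0.0096] L,R,T,B [[0.525, -0.01], [0.538, 0.034], [0.505, 0.014], [0.56, 0.004]]
t mask 0.75 244 [0.5307 0.0137] L,R,T,B [[0.531, 0.041], [0.53, -0.013], [0.557, 0.012], [0.51, 0.015]]
exp [0.5333 0.0121]
s fitted_weight_center 0.53 [0.5309 0.0006]
s hook_pin 0.88 [0.5293 0.0111]
t fitted_weight_center 0.46 [0.5387 0.0096]
t hook_pin 0.62 [0.5377 0.0119]
```

Request:
carry_out(deltas=[[[0.009,-0.017,0.008,0,-1],[0.009,-0.017,0.008,0,-1],[0.004,-0.009,0.004,0,-1],[-0.003,-0.009,0.011,0,-1],[-0.01,-0.009,0.018,0,-1]]])

```text
clock: 32.0
tool_pos: [0.5442, -0.0069, 0.0711]
orientation: [179.9, -42.3, -70.2]
force: [0.4, 0.3, -2.9]
opening: 0.0491
gripper_force: 30.0
```

Request:
carry_out(deltas=[[[-0.0035,0,0.0037,0,-1],[-0.0035,0,0.0037,0,-1]]])

```text
clock: 32.2
tool_pos: [0.5442, -0.007, 0.07]
orientation: [179.8, -42.3, -70.1]
force: [0.1, 0.0, -2.8]
opening: 0.0484
gripper_force: 30.0
```

Request:
carry_out(deltas=[[[-0.0035,0,0.0037,0,-1],[-0.0035,0,0.0037,0,-1]]])

```text
clock: 32.4
tool_pos: [0.5444, -0.0071, 0.0696]
orientation: [179.9, -42.4, -70.2]
force: [0.5, -0.3, 1.7]
opening: 0.049
gripper_force: 30.0
```

Contact felt at exactly the predicted height (vertical force went from −2.8 to +1.7 N). Releasing and backing off along the tool axis.

Request:
carry_out(deltas=[[[0,0,0,0,0.45],[0,0,0,0,0.45],[0,0,0,0,0.45]]])

```text
clock: 32.7
tool_pos: [0.5444, -0.0068, 0.0692]
orientation: [179.9, -42.3, -70.2]
force: [-0.6, 0.4, 0.5]
opening: 0.0626
gripper_force: 0.0
```

Request:
carry_out(deltas=[[[0,0,-0.03,0,0.45],[0,0,-0.09,0,0.45],[0,0,-0.18,0,0.45],[0,0,-0.3,0,0.45],[0,0,-0.45,0,0.45]]])

```text
clock: 33.2
tool_pos: [0.523, 0.0503, 0.1361]
orientation: [179.7, -42.3, -70.1]
force: [0.9, 0.8, 1.1]
opening: 0.0638
gripper_force: 0.0
```

Request:
carry_out(deltas=[[[0,0,-0.2,0,0.45],[0,0,-0.4,0,0.45],[0,0,-0.4,0,0.45]]])

```text
clock: 33.5
tool_pos: [0.507, 0.1059, 0.1983]
orientation: [-179.7, -42.1, -70.2]
force: [0.5, -0.5, -0.4]
opening: 0.0635
gripper_force: 0.0
```

```bash
python3 - <<'E'
from look import *
o,R=mv.cur();c=np.array([.534,.012])
a,b,_=run(.089,c)
for n,im in(("s",a),("t",b)):
  for k,z in(("fitted_weight_center",.071),("hanger_seat",.062),("small_weight_center",.009),("bench_block",0),("tweezers",0)):
    for d in ctrl.spot_point(im,k)[:1]: print(n,k,round(d["p"],2),onz(im,d["centre"],z)[:2])
a2=ctrl.snapshot("scene")
print("motion diff",np.abs(a2["color"].astype(int)-a["color"]).reshape(-1,3).max(1).reshape(384,512)[170:240,125:190].max())
np.savez("end.npz",a=a["color"],b=b["color"])
E
```

```text
t 33.5 p [0.507  0.1059 0.1983] q [ 58.3  13.7 -35.5  33.5 -73.1 -57.8] lean 42.1 az -69.7 xt [ 0.251 -0.699  0.67 ] yt [-0.94  -0.342 -0.004] F [ 0.5 -0.5 -0.4] op 0.0635 gf 0.0
s feed_weight_center 0.7 [0.5341 0.0076]
t feed_weight_center 0.51 [0.535  0.0111]
s feed_weight_mouth 0.95 [0.5593 0.0043]
t feed_weight_mouth 0.65 [0.536 0.012]
s mask 0.82 501 [0.5363 0.0121] L,R,T,B [[0.528, -0.014], [0.544, 0.038], [0.508, 0.017], [0.565, 0.007]]
t mask 0.77 250 [0.5298 0.0168] L,R,T,B [[0.53, 0.037], [0.529, -0.009], [0.558, 0.015], [0.509, 0.018]]
s fitted_weight_center 0.72 [0.5323 0.0072]
s hanger_seat 0.56 [0.5412 0.0124]
s small_weight_center 0.53 [0.5045 0.2279]
s bench_block 0.4 [ 0.503  -0.0066]
s tweezers 0.83 [0.7621 0.0069]
t fitted_weight_center 0.52 [0.5347 0.0088]
t bench_block 0.61 [0.69   0.3785]
t tweezers 0.68 [0.7565 0.0003]
motion diff 58
```

Request:
carry_out(deltas=[[[0,0,-0.2,0,0.45],[0,0,-0.3,0,0.45],[0,0,-0.3,0,0.45],[0,0,-0.3,0,0.45],[0,0,-0.3,0,0.45]]])

```text
clock: 34.95
tool_pos: [0.4919, 0.1381, 0.2386]
orientation: [179.8, -42.3, -70.1]
force: [0.1, -0.0, 0.1]
opening: 0.0637
gripper_force: 0.0
```

Request:
carry_out(deltas=[[[0,0,0,0,0.45],[0,0,0,0,0.45],[0,0,0,0,0.45],[0,0,0,0,0.45],[0,0,0,0,0.45]]])

```text
clock: 35.45
tool_pos: [0.4922, 0.1388, 0.2392]
orientation: [179.9, -42.3, -70.2]
force: [0.5, -0.2, -0.6]
opening: 0.0635
gripper_force: 0.0
```

Request:
carry_out(deltas=[[[0,0,0,0,0.45],[0,0,0,0,0.45],[0,0,0,0,0.45],[0,0,0,0,0.45],[0,0,0,0,0.45]]])

```text
clock: 35.95
tool_pos: [0.4922, 0.1389, 0.2393]
orientation: [179.9, -42.3, -70.2]
force: [0.4, -0.2, 0.7]
opening: 0.0634
gripper_force: 0.0
```

```bash
python3 - <<'E'
from look import *
f=[]
for i in range(5):
    f.append(cv2.GaussianBlur(ctrl.snapshot("scene")["color"].astype(np.float32),(5,5),0))
    ctrl.snapshot("top");ctrl.snapshot("top")
d=lambda x,y:np.abs(x-y).max(2)
print([ (d(f[0],g)[170:240,125:190].max().round(1), d(f[0],g)[250:320,350:430].max().round(1)) for g in f[1:]])
run(.089,np.array([.534,.012]))
print(ctrl.get_obs()["clock"])
E
```

```text
[(np.float32(11.8), np.float32(1.1)), (np.float32(22.8), np.float32(1.2)), (np.float32(12.1), np.float32(1.3)), (np.float32(6.3), np.float32(1.2))]
s feed_weight_center 0.63 [0.5348 0.009 ]
t feed_weight_center 0.55 [0.5338 0.0148]
s feed_weight_mouth 0.78 [0.56   0.0036]
t feed_weight_mouth 0.83 [0.5591 0.0079]
s mask 0.9 466 [0.5355 0.0133] L,R,T,B [[0.528, -0.012], [0.543, 0.038], [0.508, 0.018], [0.561, 0.009]]
37.1
```

A small sway remains (period about 0.6 s, sub-pixel size), so I'll let it die down before handing in.

Request:
carry_out(deltas=[[[0,0,0,0,0.45],[0,0,0,0,0.45],[0,0,0,0,0.45],[0,0,0,0,0.45],[0,0,0,0,0.45]]])

```text
clock: 37.6
tool_pos: [0.4922, 0.1389, 0.2393]
orientation: [179.9, -42.3, -70.2]
force: [-0.6, 0.3, 0.3]
opening: 0.0637
gripper_force: 0.0
```

Request:
carry_out(deltas=[[[0,0,0,0,0.45],[0,0,0,0,0.45],[0,0,0,0,0.45],[0,0,0,0,0.45],[0,0,0,0,0.45]]])

```text
clock: 38.1
tool_pos: [0.4922, 0.1389, 0.2393]
orientation: [179.9, -42.3, -70.2]
force: [-0.1, 0.9, 0.3]
opening: 0.0634
gripper_force: 0.0
```

Request:
carry_out(deltas=[[[0,0,0,0,0.45],[0,0,0,0,0.45],[0,0,0,0,0.45],[0,0,0,0,0.45],[0,0,0,0,0.45]]])

```text
clock: 38.6
tool_pos: [0.4922, 0.1389, 0.2393]
orientation: [179.9, -42.3, -70.2]
force: [0.2, 0.6, -0.1]
opening: 0.0633
gripper_force: 0.0
```

Request:
carry_out(deltas=[[[0,0,0,0,0.45],[0,0,0,0,0.45],[0,0,0,0,0.45],[0,0,0,0,0.45],[0,0,0,0,0.45]]])

```text
clock: 39.1
tool_pos: [0.4922, 0.1389, 0.2393]
orientation: [179.9, -42.3, -70.2]
force: [0.8, -0.3, -0.1]
opening: 0.0635
gripper_force: 0.0
```

```bash
python3 - <<'E'
from h import *
f=[]
for i in range(4):
    f.append(cv2.GaussianBlur(ctrl.snapshot("scene")["color"].astype(np.float32),(5,5),0));ctrl.snapshot("top")
print([np.abs(f[0]-g).max(2)[170:240,125:190].max().round(1) for g in f[1:]],ctrl.get_obs()["clock"])
print(ctrl.close_job())
E
```

```text
[np.float32(3.6), np.float32(3.6), np.float32(3.5)] 39.5
the job is handed in; nothing more can be done
None
```

I handed the job in at 39.5 s, but it may be judged a fail: at 14.2 s, pushing the arm to full stretch in free space, the wrist force read about 156 N for one reading (limit 120 N). By camera measurement the large weight is on the hanger stem, home to within about 2 mm and set down with light contact, its slot within about 5° of opposite the fitted weight's, and the hanger had nearly stopped swaying. I set the weight on the bench once to regrip it; the tweezers and block read unmoved, and I checked the small weight in only one of the two cameras.

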